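# Index the bottle stop on a hand labeller

## Robot

A 6-joint arm with a two-finger parallel gripper is mounted at the origin on the work surface. World frame = base frame: x ahead of the robot, y to its left, z up, the work surface at z = 0. Lengths are in m, angles in degrees, forces in N, time in s.
With the tool pointing down it reaches from about 0.4 to 0.825 m from the base axis. Payload 7 kg.
Tool frame: the origin (TCP) lies on the centre line of the jaws, within the pads' length; the fingertips stand r.nose_length ahead of it and the grasp point (between the pads) lies 2 mm behind it (r.nose_length is the distance from the TCP to the fingertips, in m); z points along the fingers, y is the direction in which the jaws open and shut (so a half turn about z gives the same grasp; the last joint's range is limited). The gripper opens to 88 mm and grips with 3 to 60 N. Pads are 19 mm wide; open, the fingers measure 130 mm over their backs; the gripper's body (78 mm by 193 mm) begins 47 mm behind the grasp point.
Start: joints at [83.428, 20.546, 0.682, 0, -70.136, -16.507], TCP at [0.265, 0.621, 0.217] pointing down, gripper open.
Joint ranges: [-176.03, 176.03], [-82.01, 121.73], [-58.28, 71.71], [-173.87, 95.51], [-174.79, -0.11], [-173.66, 173.66]. Speed limits (degrees/s): [136.94, 136.94, 172.46, 180, 180, 180].

## Interface

Orientations are given as [roll, pitch, yaw] about the fixed x, y, z axes, in that order (R = Rz(yaw) Ry(pitch) Rx(roll)).
In Python, from plant import r gives the robot as it stands.
- The arm moves only by the tool apply_moves, never from a script. Its argument "targets" is a list of rows, each a list of 3 entries, a list of its own where there are three numbers: the shift along the tool's x, y, z scaled (see below), then the turn, a rotation vector about the tool's x, y, z scaled (see below), then the finger opening in mm, from 0 to 87.6. A call has 1 to 5 rows; each row shifts and turns the pose as measured when the row begins, along the tool's axes as they then stand; what a row does not reach is not made up. The controller multiplies each number of a shift by 0.04 m and each number of a turn by 8 degrees. A row lasts 1/10 s, in which the tool goes at most 50 mm and 8.59 degrees, less where a joint would pass 70% of its speed; a pose out of reach is approached as far as the arm can. A call with a number of a shift or a turn outside -1 to 1 is refused whole. A call with a gripper value outside its range is refused whole. The fingers move at their own pace and stop on an object; "squeeze" is the grip in N (left out, the last holds). Time passes only in rows, so rows that do not move let the fingers close. It gives the time, the measured TCP pose, the force and the opening at its end, in the units of the state.
- r.get_state(): the state, without advancing time (a new reading comes with each control period).
- r.capture(name): name is "scene" or "top"; returns a dict with "img" (400x640x3 uint8, blue, green, red), "z_map" (400x640 float32, m along the optical axis (not along the pixel's ray), 0 where there is no reading), "fx", "fy", "cx", "cy" (pixels), "camera_from_world" (4x4, takes a point from world to camera coordinates). Camera axes: x right, y up, looking along -z (the intrinsics and any distortion apply to the point x, -y, -z); pixel columns grow to the right and rows downward; lengths in m; the calibration is good to about 2 mm. A picture is of the moment at which its call begins.
- r.close_job(): hands the job in, once; it reports no verdict.
The state is a dict: "time_s": time; "joints": joint angles; "qd": joint speeds; "joint_torque": joint torques, N m; "tcp_pos": TCP position; "eef_rot": TCP orientation; "contact_force": force on the tool from outside, world axes, zero at the start; "moment": the same for the moment, N m; "gripper_width": finger opening in m.
Only numpy, scipy, OpenCV 4.12 (cv2) and the standard library are available. Lean on these libraries where they do the work, as an engineer would, in place of code of your own. Each camera call takes 0.05 s, during which the arm holds its last target.

## Task

The next batch of bottles is to be labelled: take the red-handled bottle stop out of its wooden block, put its foot into the yellow-marked gate of the labeller's rail with the paddle over the rollers, and slide it gently along the rail until you feel it drop into the hidden index groove. Stop there, see that it sits square and flush on the rail, and let go. Never force it, and leave the bottles, jar and other loose things undisturbed.

Things in the scene. Friction and masses are not known exactly. Their poses are not given: they have to be found in the camera images.
- stop: The loose bottle stop, 0.2 to 0.3 kg, z up. Origin: centre of the flat underside of its steel shoulder (36 x 30 x 12 mm, x y z). An arm along +x carries an upright aluminium paddle (x 52 to 98 mm, 4 to 46 mm above the origin). It starts upright in a roomy well in a wooden block 40 mm high, its shoulder resting on the block: lift it straight up 35 mm.
- stop_grip (a point): Point to grip, inside the stop's red plastic handle, 45 mm above the stop's origin. The handle is 22 mm (stop's x) by 16 mm (stop's y) and spans 12 to 62 mm above the origin; grasp it from above, fingers closing along the stop's y.
- paddle (a point): Middle of the stop's aluminium paddle, 85 mm from the stop's axis along its +x.
- labeller: Blue hand-crank bottle labeller, fixed to the table. Origin: on the table under the middle of its aluminium stop rail, which runs along y (290 mm long, 44 mm wide, ends closed, top face 51 mm above the table). Two black rollers lie parallel to it at x = 62 and 108 mm, tops 50 mm above the table; label roll behind them 115 mm high, crank at the +y end 100 mm, all else near the rail at most 70 mm.
- gate (a point): Centre of the gate, level with the rail's top face, between two yellow marks, 102.5 mm from the rail's middle towards the labeller's -y. Opening 24 mm across the rail by 45 mm along it, floor 13 mm down. The foot goes in here; the lips begin 22.5 mm from this point towards +y.
- spindle: Bystander: spare steel spindle 11 mm thick, 87 mm long, standing in the same block, 56 mm from the stop's axis on the side away from the paddle. Origin at its lower end.
- syrup_a: Bystander: dark red ribbed bottle, 72 mm thick, 215 mm high, origin at its foot.
- syrup_b: Bystander: the other dark red bottle, the same.
- horchata: Bystander: beige ribbed bottle, 80 mm thick, 220 mm high, origin at its foot.
- jar: Bystander: amber jar with a pink lid, 72 mm thick, 100 mm high, origin at its foot.
- label_roll: Bystander: roll of blank labels, ring 84 mm across, 55 mm high, origin at its underside.
- screwdriver: Bystander: screwdriver lying on the table.
- foot (a point): Centre of the underside of the stop's T foot, 20 mm below the stop's origin. The foot is 20 mm (x) by 14 mm (y) by 5 mm thick, under a stem 8 mm wide (x) and 14 mm long (y).
- rail_mid (a point): Middle of the rail's top face. T-slot: slot 12 mm wide between 5 mm thick lips, channel below 24 mm wide, flat rigid floor 13 mm below the top. Foot riding on the floor: shoulder 7 mm above the top, foot 3 mm clear under the lips. One hidden cross groove, 18 mm long (y), 8.5 mm deep, its middle anywhere from 40 mm before to 40 mm after this point; there the foot drops 7 mm, shoulder flush.
Mind the look-alikes: they are no part of the job. Leave any green look-alike of the stop alone.

How it is judged:
By the outcome, as a careful person would: the job done as asked, in the order asked, and still so for the second after the job is handed in, with the robot touching nothing.
It also fails if it takes over 72 s, if anything falls off the work surface, if the arm or the gripper's body presses on something with over 40 N, if the wrist force passes 120 N, or if a joint passes its speed limit or range.

## Working session

There is one attempt and no reset: what is moved stays moved. The work goes in short steps, Python scripts to look and compute and a tool call to move; the robot and the scene stay as the last step left them, time stands still between calls to the robot, and variables do not carry over. Pictures are saved under pics/ and viewed, and the job is handed in when it is done.

Besides the shell and the picture viewer there is one more tool, called after "Emit:" by a JSON object that holds its "fn" and its "kwargs", one argument or row to a line. apply_moves: Moves the arm, as the interface text tells. Its arguments: {"type":"object","properties":{"targets":{"type":"array","items":{"type":"array"}},"squeeze":{"type":"number"}},"required":["targets"]}

```bash
mkdir -p pics; ls
cat > h.py <<'E'
import numpy as np,cv2,pickle
from plant import r
from scipy.spatial.transform import Rotation as R
def cap(n,tag):
    c=r.capture(n); pickle.dump(c,open(f'{tag}.pkl','wb')); cv2.imwrite(f'pics/{tag}.png',c['img']); return c
def load(tag): return pickle.load(open(f'{tag}.pkl','rb'))
def world(c,u,v,z=None):
    d=c['z_map'][int(round(v)),int(round(u))] if z is None else z
    p=np.array([(u-c['cx'])/c['fx']*d,-(v-c['cy'])/c['fy']*d,-d,1])
    return (np.linalg.inv(c['camera_from_world'])@p)[:3]
def onplane(c,u,v,h):
    M=np.linalg.inv(c['camera_from_world']); o=M[:3,3]
    d=M[:3,:3]@np.array([(u-c['cx'])/c['fx'],-(v-c['cy'])/c['fy'],-1])
    return o+d*(h-o[2])/d[2]
def proj(c,p):
    q=c['camera_from_world']@np.append(p,1); return c['cx']+c['fx']*q[0]/-q[2], c['cy']-c['fy']*q[1]/-q[2]
def crop(c,u0,v0,u1,v1,s,name):
    cv2.imwrite(f'pics/{name}.png',cv2.resize(c['img'][v0:v1,u0:u1],None,fx=s,fy=s,interpolation=cv2.INTER_CUBIC))
def st():
    s=r.get_state(); 
    for k,v in s.items(): print(k,np.round(v,4))
E
python3 - <<'E'
from h import *
for n in('scene','top'):
    c=cap(n,n+'0'); print({k:c[k] for k in c if k not in('img','z_map')})
st(); print(r.nose_length)
E
```

```text
pics
{'fx': 415.9725058089914, 'fy': 415.9725058089914, 'cx': 320.6364936033648, 'cy': 197.42559205887514, 'camera_from_world': array([[-8.53627046e-01,  5.20884465e-01, -4.91299253e-04,
         4.24516100e-01],
       [-4.28718545e-01, -7.02048933e-01,  5.68619121e-01,
         2.01230294e-01],
       [ 2.95839951e-01,  4.85599290e-01,  8.22600786e-01,
        -1.50773315e+00],
       [ 0.00000000e+00,  0.00000000e+00,  0.00000000e+00,
         1.00000000e+00]])}
{'fx': 400.60070792625004, 'fy': 400.60070792625004, 'cx': 314.0001309074271, 'cy': 190.83518329801464, 'camera_from_world': array([[ 0.0217413 , -0.99968462,  0.01256854,  0.01046783],
       [ 0.98399929,  0.02362048,  0.17659972, -0.51250723],
       [-0.1768409 ,  0.00852793,  0.9842025 , -1.29428413],
       [ 0.        ,  0.        ,  0.        ,  1.        ]])}
time_s 0.1
joints [ 8.34283e+01  2.05886e+01  6.40500e-01 -1.75000e-02 -7.01366e+01
 -1.65071e+01]
qd [-0.0967 -0.0859  0.0221  0.0337 -0.0546  0.0297]
joint_torque [-1.30000e-03 -5.84164e+01  2.93755e+01  7.01550e+00  1.02000e-02
 -0.00000e+00]
tcp_pos [0.2644 0.6206 0.2157]
eef_rot [ 1.799142e+02 -8.200000e-03 -2.308480e+01]
contact_force [ 0.6662 -0.0185 -0.7484]
moment [-0.0297  0.0379 -0.0034]
gripper_width 0.0878
0.017
```

View pics/scene0.png

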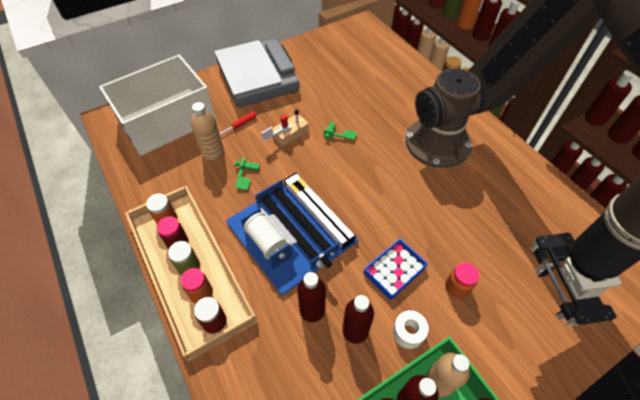

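View pics/top0.png

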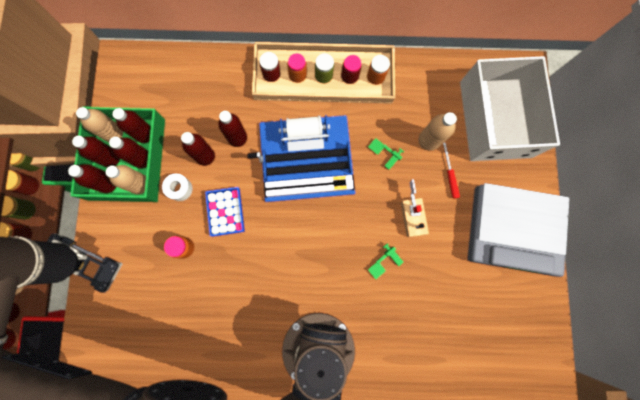

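Run:
```python
from h import *
c=load('top0'); crop(c,360,130,470,250,6,'t_stop'); crop(c,240,100,370,210,6,'t_lab')
c=load('scene0'); crop(c,230,100,350,160,6,'s_stop'); crop(c,220,160,360,290,5,'s_lab')
```

```text
(no output)
```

View pics/t_stop.png

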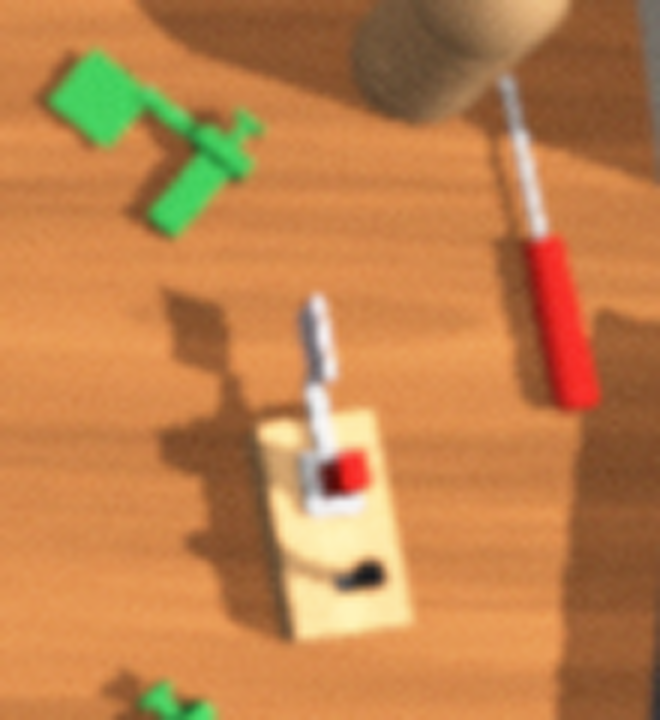

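View pics/t_lab.png

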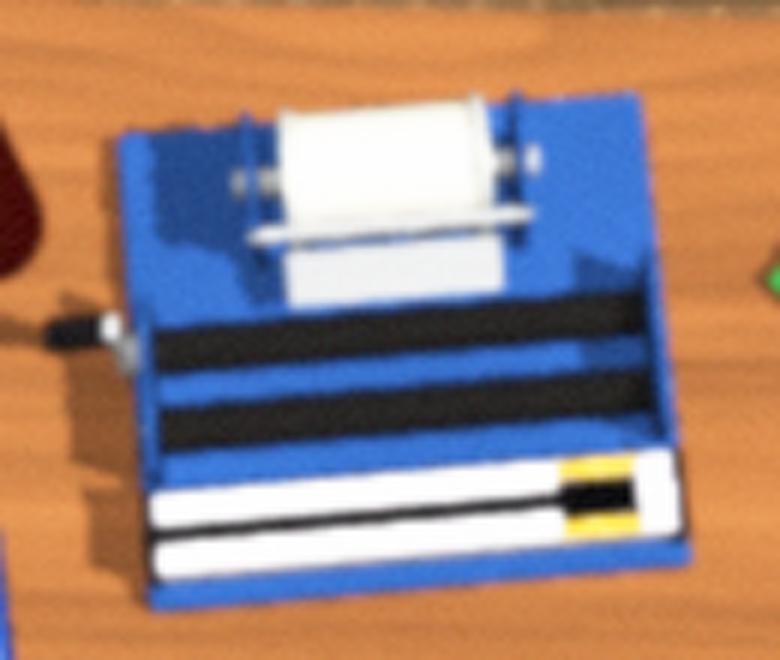

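View pics/s_stop.png

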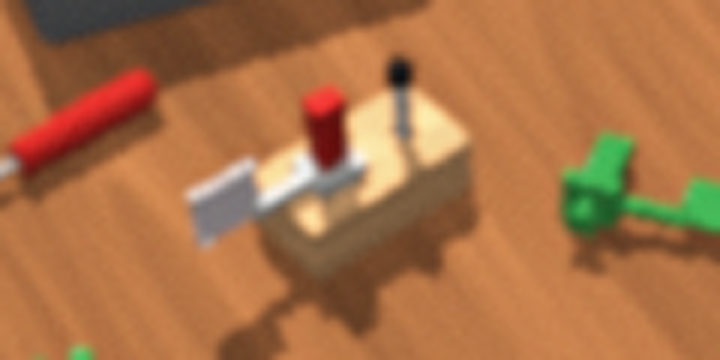

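View pics/s_lab.png

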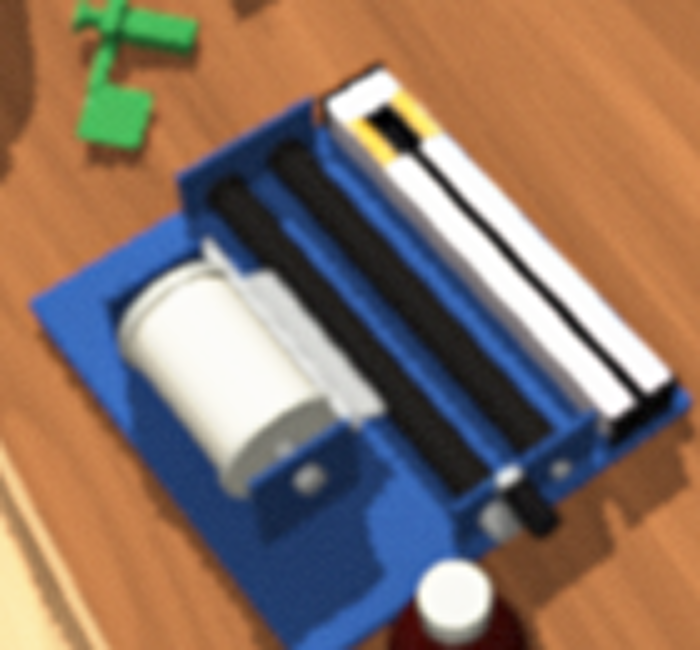

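```bash
cat > m.py <<'E'
from h import *
t=load('top0'); s=load('scene0')
def T(pts,u0,v0,sc,c,h): return np.array([onplane(c,u0+(x+.5)/sc-.5,v0+(y+.5)/sc-.5,h) for x,y in pts])
np.set_printoptions(precision=4,suppress=True)
print('rail corners top',T([(150,493),(672,447),(683,533),(157,580)],240,100,6,t,.051))
print('gate top',T([(598,496),(562,482),(635,481),(635,511),(566,516)],240,100,6,t,.051))
print('slot top',T([(160,533),(360,516),(555,500)],240,100,6,t,.051))
print('rail scene',T([(325,103),(382,67),(678,380),(610,418)],220,160,5,s,.051))
print('gate scene',T([(390,130),(640,400)],220,160,5,s,.051))
print('handle top T',T([(354,470)],360,130,6,t,.102))
print('arm/shoulder T(z.05)',T([(318,390),(324,440),(303,452),(308,513),(362,511)],360,130,6,t,.052))
print('paddle T top',T([(316,298),(325,375)],360,130,6,t,.086))
print('block T',T([(257,425),(374,410),(412,622),(294,641)],360,130,6,t,.04))
print('spindle T',T([(370,573)],360,130,6,t,.09))
print('handle S',T([(324,99)],230,100,6,s,.102))
print('paddle S',T([(187,198),(250,160)],230,100,6,s,.086))
print('spindle S',T([(400,68)],230,100,6,s,.09))
for n,c,u,v in[('railz',t,295,186),('railz',t,320,182),('block',t,415,228),('htop',t,418.5,208),('table',t,400,300)]:print(n,world(c,u,v))
E
python3 m.py
```

```text
rail corners top [[ 0.538   0.1879  0.051 ]
 [ 0.5714 -0.1028  0.051 ]
 [ 0.5225 -0.1092  0.051 ]
 [ 0.4891  0.1819  0.051 ]]
gate top [[ 0.5424 -0.0616  0.051 ]
 [ 0.5498 -0.0414  0.051 ]
 [ 0.5514 -0.0822  0.051 ]
 [ 0.5343 -0.0823  0.051 ]
 [ 0.5306 -0.0439  0.051 ]]
slot top [[ 0.5155  0.1813  0.051 ]
 [ 0.5278  0.0707  0.051 ]
 [ 0.5395 -0.0377  0.051 ]]
rail scene [[ 0.5723 -0.1009  0.051 ]
 [ 0.5263 -0.1074  0.051 ]
 [ 0.4923  0.1879  0.051 ]
 [ 0.5405  0.1883  0.051 ]]
gate scene [[ 0.5471 -0.0601  0.051 ]
 [ 0.5189  0.1874  0.051 ]]
handle top T [[ 0.4547 -0.3118  0.102 ]]
arm/shoulder T(z.05) [[ 0.5062 -0.3066  0.052 ]
 [ 0.4782 -0.3093  0.052 ]
 [ 0.4712 -0.2975  0.052 ]
 [ 0.4373 -0.2995  0.052 ]
 [ 0.4391 -0.3294  0.052 ]]
paddle T top [[ 0.551  -0.2978  0.086 ]
 [ 0.5085 -0.3017  0.086 ]]
block T [[ 0.4876 -0.275   0.04  ]
 [ 0.4977 -0.3409  0.04  ]
 [ 0.3797 -0.3588  0.04  ]
 [ 0.3678 -0.2934  0.04  ]]
spindle T [[ 0.4013 -0.3223  0.09  ]]
handle S [[ 0.4576 -0.3112  0.102 ]]
paddle S [[ 0.5549 -0.2972  0.086 ]
 [ 0.5106 -0.305   0.086 ]]
spindle S [[ 0.402  -0.3217  0.09  ]]
railz [0.5295 0.0867 0.0329]
railz [0.5412 0.0029 0.0534]
block [ 0.3958 -0.3145  0.0428]
htop [ 0.4545 -0.3118  0.1011]
table [ 0.1605 -0.2703  0.001 ]
```

```bash
cat > plan.py <<'E'
from h import *
import sys
np.set_printoptions(precision=4,suppress=True)
def plan(pos,yaw,step=0.038,n=None,rpy=None,show=10):
    s=r.get_state(); p=np.array(s['tcp_pos']); q=R.from_euler('xyz',s['eef_rot'],degrees=True)
    qt=R.from_euler('xyz',rpy or [180,0,yaw],degrees=True)
    d=np.array(pos)-p; rv=(qt*q.inv()).as_rotvec(degrees=True)
    k=n or int(max(np.ceil(np.linalg.norm(d)/step),np.ceil(np.linalg.norm(rv)/7.5),1))
    print('t',s['time_s'],'p',p,'rpy',np.round(s['eef_rot'],2),'d',d,'rv',rv,'rows',k)
    for i in range(min(k,show)):
        qi=R.from_rotvec(rv*i/k,degrees=True)*q
        a=qi.inv().apply(d/k)/.04; b=qi.inv().apply(rv/k)/8
        print('[[%.2f,%.2f,%.2f],[%.2f,%.2f,%.2f],W]'%(*a,*b))
E
python3 - <<'E'
from plan import *
c=load('top0')
for n,u,v in [('sy1cap',226,115),('sy2cap',186,138),('horch cap',449,119),('jar',176,246),('crate1',120,116),('crate2',85,170)]: print(n,world(c,u,v))
plan([.36,.45,.36],8.7)
E
```

```text
sy1cap [0.7087 0.2943 0.2107]
sy2cap [0.6316 0.4071 0.2165]
horch cap [ 0.7101 -0.3778  0.2207]
jar [0.3175 0.4491 0.0988]
crate1 [0.6995 0.6152 0.2042]
crate2 [0.5356 0.7149 0.178 ]
t 0.1 p [0.2644 0.6206 0.2157] rpy [179.91  -0.01 -23.08] d [ 0.0956 -0.1706  0.1443] rv [ 0.0873 -0.0026 31.7848] rows 7
[[0.55,0.43,-0.51],[0.00,0.00,-0.57],W]
[[0.52,0.47,-0.51],[0.00,0.00,-0.57],W]
[[0.48,0.51,-0.51],[0.00,0.00,-0.57],W]
[[0.44,0.55,-0.51],[0.00,0.00,-0.57],W]
[[0.39,0.58,-0.51],[0.00,0.00,-0.57],W]
[[0.35,0.61,-0.52],[0.00,0.00,-0.57],W]
[[0.30,0.63,-0.52],[0.00,0.00,-0.57],W]
```

Emit:
{"fn": "apply_moves", "kwargs": {
  "targets": [
    [[0.55,0.43,-0.5],[0,0,-0.57],87],
    [[0.52,0.47,-0.5],[0,0,-0.57],87],
    [[0.48,0.51,-0.5],[0,0,-0.57],87],
    [[0.44,0.55,-0.5],[0,0,-0.57],87],
    [[0.39,0.58,-0.5],[0,0,-0.57],87]
  ]
}}

```text
time_s: 0.6
tcp_pos: [0.3324, 0.495, 0.3115]
eef_rot: [179.2, 0.3, 0.7]
contact_force: [0.0, 0.7, 1.2]
gripper_width: 0.0871
```

```bash
python3 -c "
from plan import *
plan([.48,.1,.33],8.7)"
```

```text
t 0.6 p [0.3324 0.495  0.3115] rpy [179.17   0.28   0.71] d [ 0.1476 -0.395   0.0185] rv [ 0.8489 -0.2137  7.9841] rows 12
[[0.30,0.83,-0.03],[0.01,0.00,-0.08],W]
[[0.29,0.83,-0.03],[0.01,0.00,-0.08],W]
[[0.28,0.83,-0.03],[0.01,0.00,-0.08],W]
[[0.27,0.84,-0.03],[0.01,0.00,-0.08],W]
[[0.26,0.84,-0.03],[0.01,0.00,-0.08],W]
[[0.25,0.84,-0.03],[0.01,0.00,-0.08],W]
[[0.24,0.85,-0.03],[0.01,0.00,-0.08],W]
[[0.23,0.85,-0.03],[0.01,0.00,-0.08],W]
[[0.22,0.85,-0.03],[0.01,0.00,-0.08],W]
[[0.21,0.85,-0.04],[0.01,0.00,-0.08],W]
```

Emit:
{"fn": "apply_moves", "kwargs": {
  "targets": [
    [[0.3,0.83,-0.03],[0,0,-0.08],87],
    [[0.3,0.83,-0.03],[0,0,-0.08],87],
    [[0.28,0.83,-0.03],[0,0,-0.08],87],
    [[0.27,0.84,-0.03],[0,0,-0.08],87],
    [[0.26,0.84,-0.03],[0,0,-0.08],87]
  ]
}}

```text
time_s: 1.1
tcp_pos: [0.3971, 0.325, 0.3213]
eef_rot: [179.3, 0.3, 4.3]
contact_force: [0.6, -0.1, -0.2]
gripper_width: 0.0872
```

Emit:
{"fn": "apply_moves", "kwargs": {
  "targets": [
    [[0.25,0.84,-0.03],[0,0,-0.08],87],
    [[0.24,0.85,-0.03],[0,0,-0.08],87],
    [[0.23,0.85,-0.03],[0,0,-0.08],87],
    [[0.22,0.85,-0.03],[0,0,-0.08],87],
    [[0.2,0.85,-0.03],[0,0,-0.08],87]
  ]
}}

```text
time_s: 1.6
tcp_pos: [0.4594, 0.153, 0.3286]
eef_rot: [179.3, 0.4, 7.7]
contact_force: [0.7, 0.2, -0.1]
gripper_width: 0.087
```

```bash
python3 -c "
from plan import *
plan([.456,-.3115,.2],8.7)"
```

```text
t 1.6 p [0.4594 0.153  0.3286] rpy [179.34   0.39   7.69] d [-0.0034 -0.4645 -0.1286] rv [ 0.7102 -0.2944  1.007 ] rows 13
[[-0.12,0.88,0.26],[0.01,0.00,-0.01],W]
[[-0.13,0.88,0.26],[0.01,0.00,-0.01],W]
[[-0.13,0.88,0.26],[0.01,0.00,-0.01],W]
[[-0.13,0.88,0.26],[0.01,0.00,-0.01],W]
[[-0.13,0.88,0.25],[0.01,0.00,-0.01],W]
[[-0.13,0.88,0.25],[0.01,0.00,-0.01],W]
[[-0.13,0.88,0.25],[0.01,0.00,-0.01],W]
[[-0.13,0.88,0.25],[0.01,0.00,-0.01],W]
[[-0.13,0.88,0.25],[0.01,0.00,-0.01],W]
[[-0.14,0.88,0.25],[0.01,0.00,-0.01],W]
```

Emit:
{"fn": "apply_moves", "kwargs": {
  "targets": [
    [[-0.12,0.88,0.2],[0,0,0],87],
    [[-0.13,0.88,0.2],[0,0,0],87],
    [[-0.13,0.88,0.2],[0,0,0],87],
    [[-0.13,0.88,0.2],[0,0,0],87],
    [[-0.13,0.88,0.2],[0,0,0],87]
  ]
}}

```text
time_s: 2.1
tcp_pos: [0.457, -0.0324, 0.2893]
eef_rot: [179.4, 0.4, 7.7]
contact_force: [1.1, -0.2, 0.5]
gripper_width: 0.0868
```

Emit:
{"fn": "apply_moves", "kwargs": {
  "targets": [
    [[-0.13,0.88,0.2],[0,0,0],87],
    [[-0.13,0.88,0.2],[0,0,0],87],
    [[-0.13,0.88,0.2],[0,0,0],87],
    [[-0.13,0.88,0.2],[0,0,0],87],
    [[-0.13,0.88,0.2],[0,0,0],87]
  ]
}}

```text
time_s: 2.6
tcp_pos: [0.452, -0.218, 0.2494]
eef_rot: [179.4, 0.4, 7.8]
contact_force: [0.6, 0.6, -0.2]
gripper_width: 0.0871
```

```bash
python3 -c "
from plan import *
plan([.456,-.3115,.17],8.7)
c=load('scene0')
# refined handle estimate via red mask
for tag in('top0','scene0'):
  c=load(tag); im=c['img'].astype(int); b,g,rr=im[...,0],im[...,1],im[...,2]
  m=(rr>150)&(g<60)&(b<70); 
  n,l,s,ce=cv2.connectedComponentsWithStats(m.astype('uint8'))
  for i in range(1,n):
    if s[i,4]>8: print(tag,s[i],ce[i])
"
```

```text
t 2.6 p [ 0.452  -0.218   0.2494] rpy [179.41   0.38   7.76] d [ 0.004  -0.0935 -0.0794] rv [ 0.6353 -0.2938  0.9351] rows 4
[[-0.05,0.58,0.50],[0.02,0.01,-0.03],W]
[[-0.05,0.58,0.50],[0.02,0.01,-0.03],W]
[[-0.06,0.58,0.50],[0.02,0.01,-0.03],W]
[[-0.06,0.58,0.50],[0.02,0.01,-0.03],W]
top0 [448 170  12  28 158] [453.1962 184.6139]
top0 [416 207   4   5  14] [417.7857 208.5714]
top0 [ 23 318  40   2  64] [ 40.1562 318.625 ]
scene0 [232 112  24  15 103] [244.2913 118.4466]
scene0 [281 116   6   3  12] [283.4167 117.3333]
```

Emit:
{"fn": "apply_moves", "kwargs": {
  "targets": [
    [[-0.05,0.58,0.5],[0.02,0.01,-0.03],87],
    [[-0.05,0.58,0.5],[0.02,0.01,-0.03],87],
    [[-0.06,0.58,0.5],[0.02,0.01,-0.03],87],
    [[-0.06,0.58,0.5],[0.02,0.01,-0.03],87],
    [[0,0,0],[0,0,0],87]
  ]
}}

```text
time_s: 3.1
tcp_pos: [0.4534, -0.3189, 0.1645]
eef_rot: [-179.8, 0.2, 8.5]
contact_force: [-0.1, -0.0, -0.5]
gripper_width: 0.0869
```

```bash
python3 -c "
from plan import *
plan([.456,-.3115,.083],8.7,step=.02)
c=cap('scene','s1'); crop(c,210,60,350,170,5,'s1c')
c=cap('top','t1'); crop(c,350,130,480,250,5,'t1c')
"
```

```text
t 3.1 p [ 0.4534 -0.3189  0.1645] rpy [-179.8     0.22    8.47] d [ 0.0026  0.0074 -0.0815] rv [-0.1616 -0.245   0.2342] rows 5
[[0.02,-0.03,0.41],[-0.00,0.01,-0.01],W]
[[0.02,-0.03,0.41],[-0.00,0.01,-0.01],W]
[[0.02,-0.03,0.41],[-0.00,0.01,-0.01],W]
[[0.02,-0.03,0.41],[-0.00,0.01,-0.01],W]
[[0.02,-0.03,0.41],[-0.00,0.01,-0.01],W]
```

View pics/s1c.png

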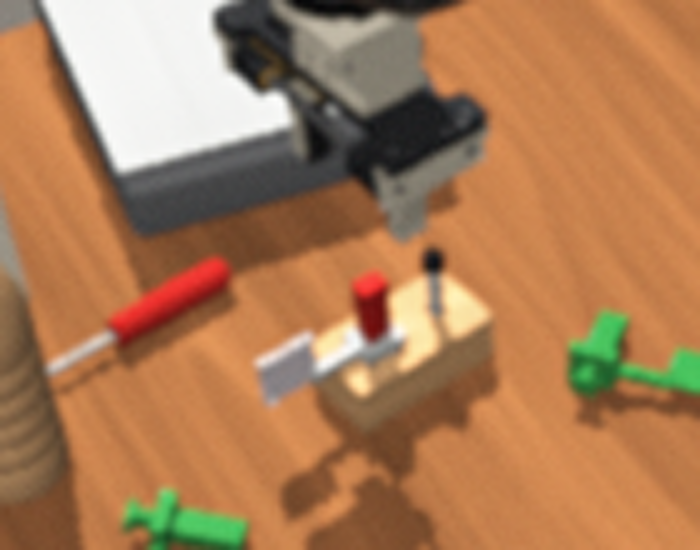

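View pics/t1c.png

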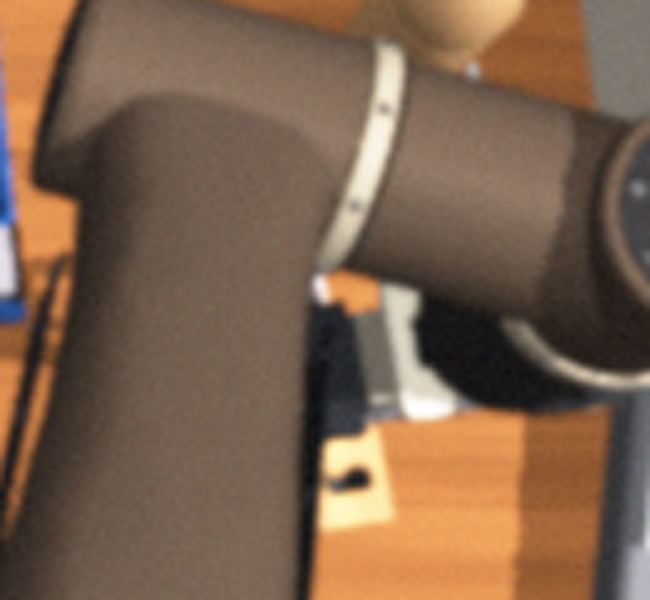

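Emit:
{"fn": "apply_moves", "kwargs": {
  "targets": [
    [[0.08,-0.17,0.1],[0,0.03,-0.03],87],
    [[0,0,0.3],[0,0,0],87],
    [[0,0,0.4],[0,0,0],87],
    [[0,0,0.4],[0,0,0],87],
    [[0,0,0.2],[0,0,0],87]
  ]
}}

```text
time_s: 3.7
tcp_pos: [0.4603, -0.3069, 0.1124]
eef_rot: [179.9, -0.7, 9.1]
contact_force: [0.1, 0.0, 1.0]
gripper_width: 0.087
```

```bash
python3 -c "
from plan import *
plan([.456,-.3115,.083],8.7,step=.02)
"
```

```text
t 3.7 p [ 0.4603 -0.3069  0.1124] rpy [179.88  -0.7    9.07] d [-0.0043 -0.0046 -0.0294] rv [ 0.0116  0.7109 -0.3644] rows 2
[[-0.07,0.05,0.37],[0.01,-0.04,0.02],W]
[[-0.06,0.05,0.37],[0.01,-0.04,0.02],W]
```

Emit:
{"fn": "apply_moves", "kwargs": {
  "targets": [
    [[-0.06,0.04,0.2],[0,-0.04,0.02],87],
    [[-0.03,0.02,0.2],[0,-0.02,0.0],87],
    [[0,0,0],[0,0,0],87],
    [[0,0,0],[0,0,0],87]
  ]
}}

```text
time_s: 4.1
tcp_pos: [0.4574, -0.3088, 0.0951]
eef_rot: [179.9, -0.2, 9.0]
contact_force: [-0.3, 0.2, -1.0]
gripper_width: 0.0871
```

```bash
python3 -c "
from plan import *
plan([.456,-.3115,.083],8.7,step=.02)
c=cap('scene','s2'); crop(c,210,60,350,170,5,'s2c')
"
```

```text
t 4.1 p [ 0.4574 -0.3088  0.0951] rpy [179.88  -0.17   9.02] d [-0.0014 -0.0027 -0.0121] rv [ 0.096   0.1919 -0.3235] rows 1
[[-0.05,0.06,0.30],[0.02,-0.02,0.04],W]
```

View pics/s2c.png

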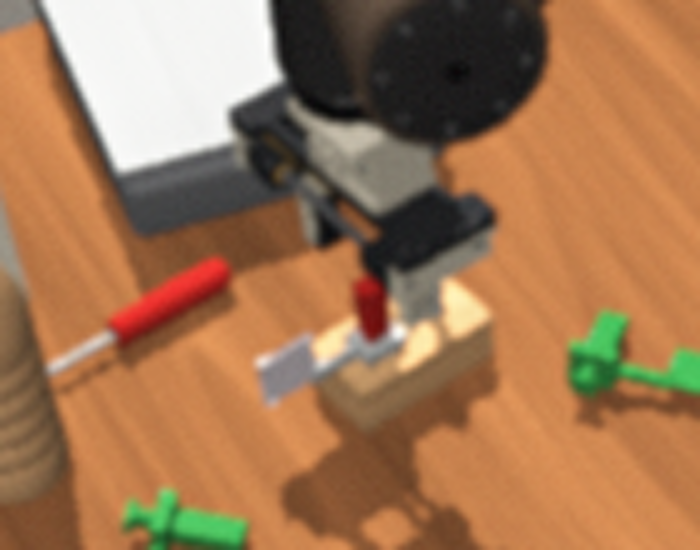

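Emit:
{"fn": "apply_moves", "kwargs": {
  "targets": [
    [[-0.03,0.04,0.24],[0.01,-0.01,0.03],87],
    [[0,0,0],[0,0,0],87],
    [[0,0,0],[0,0,0],60]
  ]
}}

```text
time_s: 4.45
tcp_pos: [0.457, -0.3111, 0.0856]
eef_rot: [179.9, -0.2, 8.7]
contact_force: [0.9, -0.0, 0.7]
gripper_width: 0.0831
```

Emit:
{"fn": "apply_moves", "kwargs": {
  "targets": [
    [[0,0,0],[0,0,0],40],
    [[0,0,0],[0,0,0],24],
    [[0,0,0],[0,0,0],24],
    [[0,0,0],[0,0,0],24]
  ],
  "squeeze": 15
}}

```text
time_s: 4.85
tcp_pos: [0.4572, -0.3113, 0.086]
eef_rot: [179.9, -0.2, 8.7]
contact_force: [0.2, 0.3, 1.2]
gripper_width: 0.0527
```

```bash
python3 -c "
from plan import *
plan([.456,-.3115,.083],8.7,step=.02)
c=cap('scene','s3'); crop(c,210,60,350,170,5,'s3c')
"
```

```text
t 4.85 p [ 0.4572 -0.3113  0.086 ] rpy [179.9   -0.22   8.73] d [-0.0012 -0.0002 -0.003 ] rv [ 0.0663  0.2284 -0.0337] rows 1
[[-0.03,-0.00,0.07],[0.01,-0.03,0.00],W]
```

View pics/s3c.png

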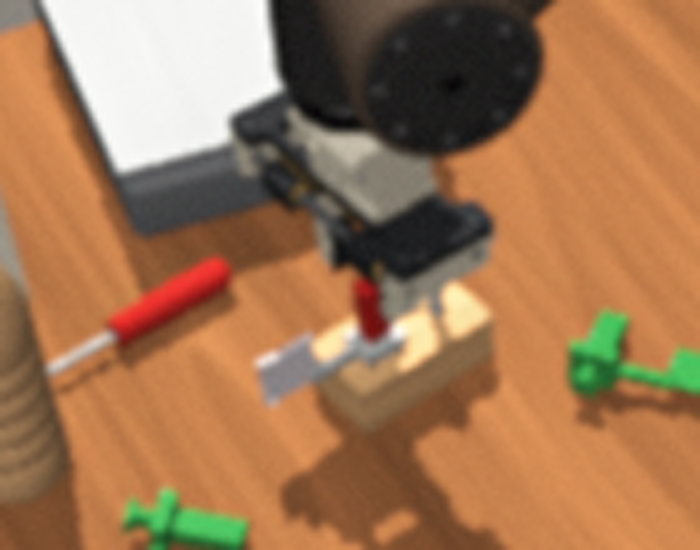

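Emit:
{"fn": "apply_moves", "kwargs": {
  "targets": [
    [[-0.03,0,0.07],[0,-0.03,0],24],
    [[0,0,0],[0,0,0],24],
    [[0,0,0],[0,0,0],20],
    [[0,0,0],[0,0,0],18],
    [[0,0,0],[0,0,0],14]
  ],
  "squeeze": 10
}}

```text
time_s: 5.4
tcp_pos: [0.4559, -0.3114, 0.0829]
eef_rot: [179.9, 0.0, 8.7]
contact_force: [0.2, 1.2, 0.6]
gripper_width: 0.0157
```

Emit:
{"fn": "apply_moves", "kwargs": {
  "targets": [
    [[0,0,0],[0,0,0],12],
    [[0,0,0],[0,0,0],10],
    [[0,0,0],[0,0,0],10]
  ],
  "squeeze": 10
}}

```text
time_s: 5.7
tcp_pos: [0.4559, -0.3113, 0.0829]
eef_rot: [179.9, 0.0, 8.7]
contact_force: [0.6, -0.1, 0.3]
gripper_width: 0.0161
```

```bash
python3 -c "
from plan import *
st()
c=cap('scene','s4'); crop(c,210,60,350,170,5,'s4c')
"
```

```text
time_s 5.7
joints [-13.9239  16.2763 -24.9748   0.1282 -48.7596 112.5762]
qd [ 0.0167 -0.0277  0.0052 -0.0992  0.1251  0.0065]
joint_torque [ -0.1062 -46.6804  23.5938   5.5631   0.0677  -0.0037]
tcp_pos [ 0.4559 -0.3113  0.0829]
eef_rot [179.9151   0.0469   8.7368]
contact_force [ 0.6282 -0.0501  0.3176]
moment [ 0.0451 -0.0303 -0.0465]
gripper_width 0.0161
```

View pics/s4c.png

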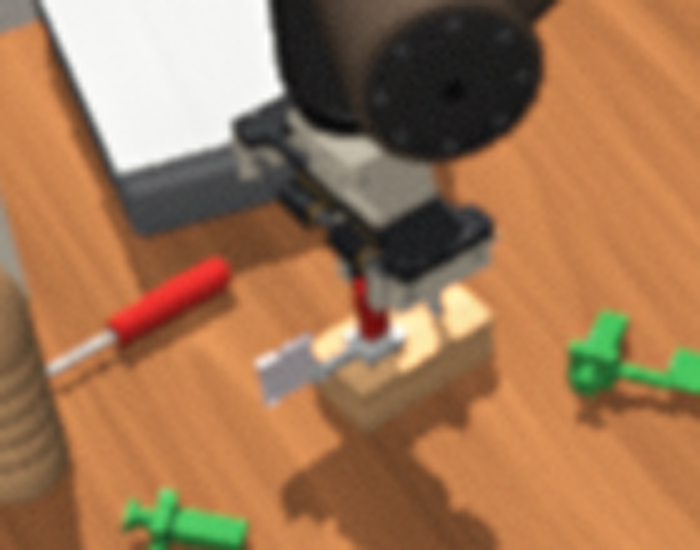

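Emit:
{"fn": "apply_moves", "kwargs": {
  "targets": [
    [[0,0,0],[0,0,0],5],
    [[0,0,0],[0,0,0],5],
    [[0,0,-0.15],[0,0,0],5],
    [[0,0,-0.25],[0,0,0],5],
    [[0,0,-0.25],[0,0,0],5]
  ],
  "squeeze": 35
}}

```text
time_s: 6.25
tcp_pos: [0.4541, -0.3107, 0.1086]
eef_rot: [-180.0, 0.3, 8.7]
contact_force: [0.8, -0.7, -3.2]
gripper_width: 0.0155
```

Emit:
{"fn": "apply_moves", "kwargs": {
  "targets": [
    [[0,0,-0.3],[0,0,0],5],
    [[0,0,-0.3],[0,0,0],5],
    [[0,0,-0.3],[0,0,0],5],
    [[0,0,-0.3],[0,0,0],5],
    [[0,0,0],[0,0,0],5]
  ]
}}

```text
time_s: 6.75
tcp_pos: [0.4557, -0.3112, 0.1644]
eef_rot: [179.9, 0.0, 8.7]
contact_force: [0.1, -0.5, -2.6]
gripper_width: 0.0156
```

```bash
python3 -c "
from plan import *
st()
c=cap('scene','s5'); crop(c,210,40,370,170,5,'s5c')
c=cap('top','t5'); crop(c,350,130,480,250,5,'t5c')
plan([.5422-.02,-.0624-.0,.165],6.4)
"
```

```text
time_s 6.75
joints [-13.9235  11.3197 -19.3583   0.1094 -59.2936 112.5848]
qd [-0.0163  0.3734 -1.0306 -0.6262  0.4802 -0.0987]
joint_torque [ -0.1003 -44.1765  27.6324   6.5884  -0.4003   0.0031]
tcp_pos [ 0.4557 -0.3112  0.1644]
eef_rot [179.9022   0.0099   8.7171]
contact_force [ 0.0918 -0.4992 -2.5587]
moment [-0.0964 -0.0847 -0.0031]
gripper_width 0.0156
t 6.85 p [ 0.4547 -0.3107  0.1624] rpy [180.     0.14   8.69] d [0.0675 0.2483 0.0026] rv [ 0.0208 -0.1365 -2.2948] rows 7
[[0.37,-0.84,-0.01],[0.00,0.00,0.04],W]
[[0.37,-0.84,-0.01],[0.00,0.00,0.04],W]
[[0.36,-0.84,-0.01],[0.00,0.00,0.04],W]
[[0.36,-0.85,-0.01],[0.00,0.00,0.04],W]
[[0.35,-0.85,-0.01],[0.00,0.00,0.04],W]
[[0.35,-0.85,-0.01],[0.00,0.00,0.04],W]
[[0.34,-0.85,-0.01],[0.00,0.00,0.04],W]
```

View pics/s5c.png

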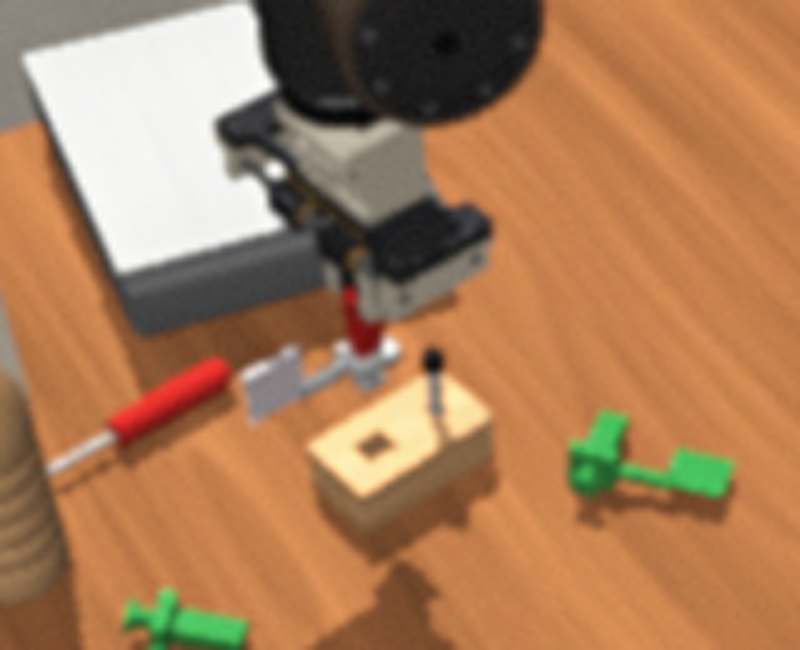

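View pics/t5c.png

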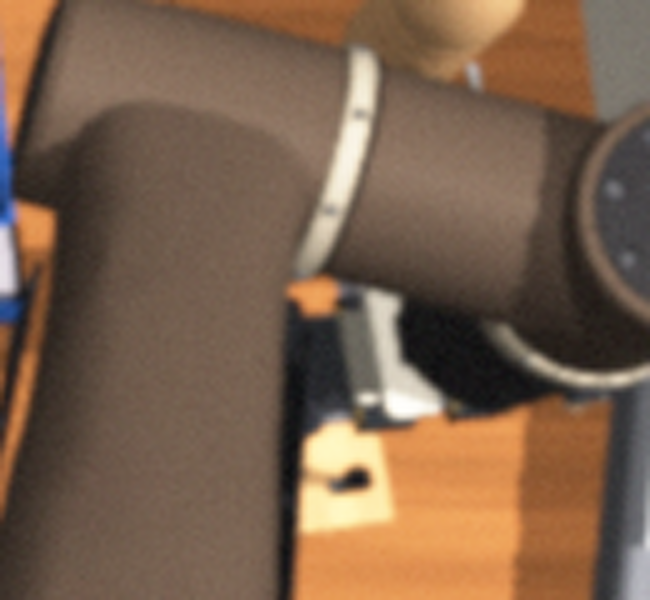

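Emit:
{"fn": "apply_moves", "kwargs": {
  "targets": [
    [[0.3,-0.6,-0.1],[0,0,0.04],5],
    [[0.37,-0.8,-0.1],[0,0,0.04],5],
    [[0.36,-0.8,-0.05],[0,0,0.04],5],
    [[0.36,-0.8,0],[0,0,0.04],5],
    [[0.35,-0.8,0],[0,0,0.04],5]
  ]
}}

```text
time_s: 7.35
tcp_pos: [0.5003, -0.1483, 0.1682]
eef_rot: [-179.9, 0.6, 6.6]
contact_force: [1.2, 0.1, -2.6]
gripper_width: 0.0156
```

```bash
python3 -c "
from plan import *
plan([.5415,-.0624,.17],6.4)
"
```

```text
t 7.35 p [ 0.5003 -0.1483  0.1682] rpy [-179.88    0.55    6.59] d [0.0412 0.0859 0.0018] rv [-0.0549 -0.564  -0.1844] rows 3
[[0.42,-0.67,-0.02],[-0.00,0.02,0.01],W]
[[0.42,-0.67,-0.02],[-0.00,0.02,0.01],W]
[[0.42,-0.67,-0.02],[-0.00,0.02,0.01],W]
```

Emit:
{"fn": "apply_moves", "kwargs": {
  "targets": [
    [[0.42,-0.6,0],[0,0.02,0],5],
    [[0.4,-0.6,0],[0,0.02,0],5],
    [[0.2,-0.4,0],[0,0.02,0],5],
    [[0,0,0],[0,0,0],5],
    [[0,0,0],[0,0,0],5]
  ]
}}

```text
time_s: 7.85
tcp_pos: [0.533, -0.0729, 0.1638]
eef_rot: [-179.8, 0.4, 6.8]
contact_force: [-0.6, 0.2, -2.8]
gripper_width: 0.0155
```

```bash
python3 -c "
from plan import *
plan([.5415,-.0624,.15],6.4)
c=cap('scene','s6'); crop(c,200,100,340,230,5,'s6c')
c=cap('top','t6'); crop(c,240,90,390,210,5,'t6c')
"
```

```text
t 7.85 p [ 0.533  -0.0729  0.1638] rpy [-179.83    0.44    6.85] d [ 0.0085  0.0105 -0.0138] rv [-0.1212 -0.4611 -0.4452] rows 1
[[0.25,-0.23,0.34],[-0.02,0.06,0.06],W]
```

View pics/s6c.png

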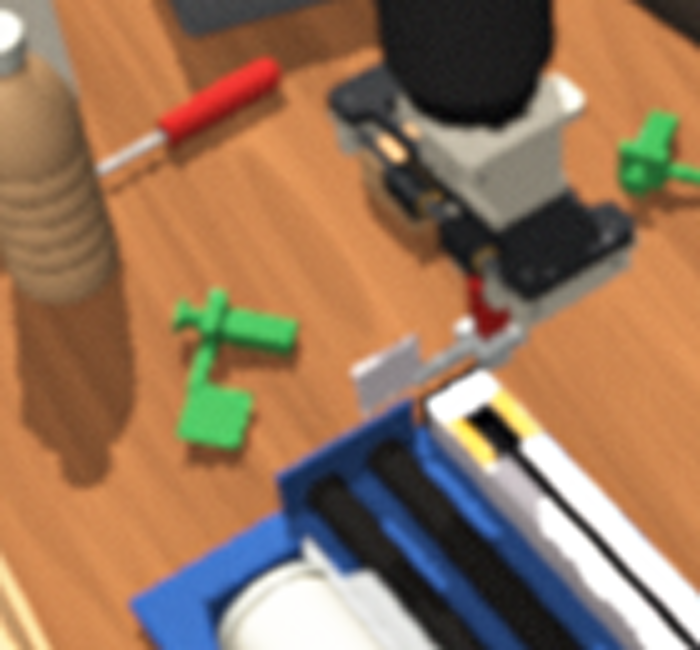

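View pics/t6c.png

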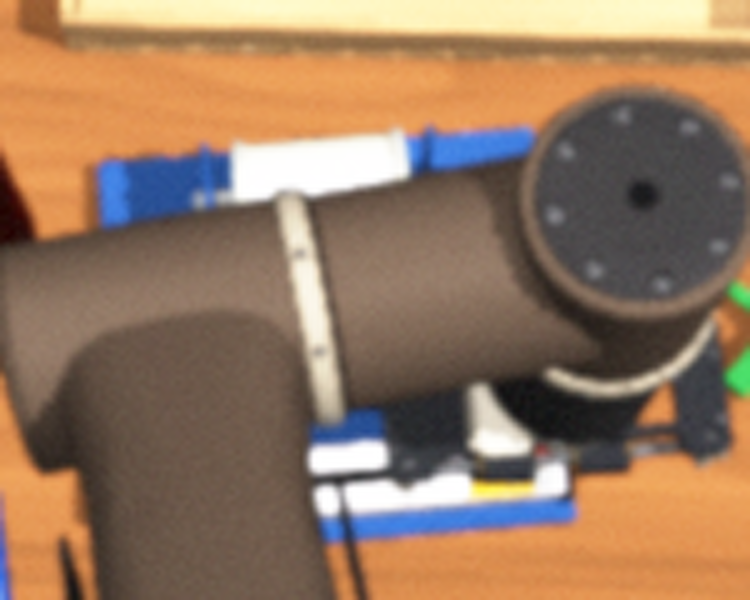

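```bash
cat > ov.py <<'E'
from plan import *
def box(x0,x1,y0,y1,z0,z1):
    P=np.array([[x,y,z] for x in(x0,x1) for y in(y0,y1) for z in(z0,z1)])
    E=[(0,1),(2,3),(4,5),(6,7),(0,2),(1,3),(4,6),(5,7),(0,4),(1,5),(2,6),(3,7)]; return P,E
SB=[box(-.018,.018,-.015,.015,0,.012),box(.052,.098,-.0015,.0015,.004,.046),box(-.011,.011,-.008,.008,.012,.062),box(-.01,.01,-.007,.007,-.02,-.015)]
def ov(c,pos,Rm,name,u0,v0,u1,v1,s,mid=(.5315,.0395,.051),yl=6.4,dx=0.,off=None,pitch=0):
    im=cv2.resize(c['img'][v0:v1,u0:u1],None,fx=s,fy=s,interpolation=cv2.INTER_CUBIC)
    def L(a,b,col):
        pa,pb=[tuple(int(round(((q+.5))*s-.5)) for q in (proj(c,x)[0]-u0,proj(c,x)[1]-v0)) for x in(a,b)]
        cv2.line(im,pa,pb,col,1,cv2.LINE_AA)
    # Rm tool rot; stop frame = tool rot * Rx(180)
    Rs=Rm*R.from_euler('x',180,degrees=True)*R.from_euler('y',pitch,degrees=True)
    for P,E in SB:
        W=pos+Rs.apply(P+np.array([dx,0,-.043]))
        for i,j in E:L(W[i],W[j],(0,255,0))
    Rl=R.from_euler('z',yl,degrees=True)
    def rect(x0,x1,y0,y1,z,col):
        q=[np.array(mid)+Rl.apply([x,y,z]) for x,y in((x0,y0),(x1,y0),(x1,y1),(x0,y1))]
        for i in range(4):L(q[i],q[(i+1)%4],col)
    rect(-.022,.022,-.145,.145,0,(255,0,255)); rect(-.012,.012,-.125,-.08,0,(255,255,0)); rect(-.006,.006,-.08,.145,0,(255,255,0))
    cv2.imwrite(f'pics/{name}.png',im)
E
python3 - <<'E'
from ov import *
s=r.get_state(); p=np.array(s['tcp_pos']); q=R.from_euler('xyz',s['eef_rot'],degrees=True)
ov(load('s6'),p,q,'ov6',262,145,332,200,11)
ov(load('scene0'),p,q,'ov0',270,165,360,255,6)
E
```

```text
(no output)
```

View pics/ov6.png

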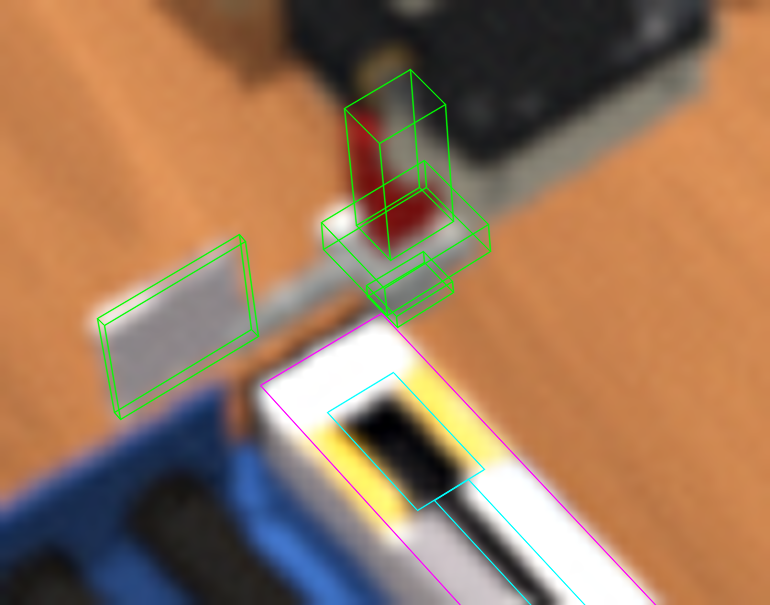

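View pics/ov0.png

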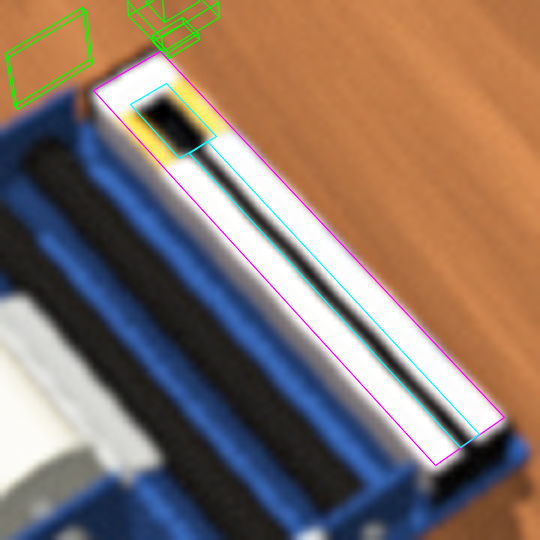

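Run:
```python
from ov import *
from scipy.ndimage import map_coordinates as mc
Rl=R.from_euler('z',6.4,degrees=True)
for tag in('scene0','top0'):
    c=load(tag); g=c['img'].min(2).astype(float)  # white vs coloured
    for y0 in(-.135,-.1025,-.06,-.03,0,.03,.06,.09,.12):
        xs=np.arange(-.03,.0301,.001); pr=0
        for dy in np.arange(-.008,.0081,.002):
            uv=np.array([proj(c,np.array([.5315,.0395,.051])+Rl.apply([x,y0+dy,0])) for x in xs])
            pr=pr+mc(g,[uv[:,1],uv[:,0]],order=1)/9
        # dark centroid between and half-level edges
        hi=np.percentile(pr,85); half=hi*0.6
        cr=[xs[i]+(half-pr[i])/(pr[i+1]-pr[i])*.001 for i in range(len(xs)-1) if (pr[i]-half)*(pr[i+1]-half)<0]
        m=abs(xs)<.012; w=(hi-pr[m]).clip(0); print(tag,y0,'cross mm',np.round(np.array(cr)*1000,1),'slot c',round((w*xs[m]).sum()/w.sum()*1000,2), pr[::6].astype(int))
```

```text
scene0 -0.135 cross mm [-22.3  26.4] slot c 0.94 [ 69 111 228 245 246 248 245 245 246 203  77]
scene0 -0.1025 cross mm [-28.2  -8.7  13.9] slot c 0.86 [ 67 102 121  94  43   8  17  58  93 119 121]
scene0 -0.06 cross mm [-23.   -2.3   5.7  28.1] slot c 1.68 [ 63 124 243 253 240  83 162 253 252 224 128]
scene0 -0.03 cross mm [-23.1  -1.6   6.4  27.6] slot c 2.4 [ 65 127 246 252 247  99 138 252 252 220 122]
scene0 0 cross mm [-23.1  -2.2   5.7  27.6] slot c 1.73 [ 64 127 245 252 241  82 160 253 251 220 124]
scene0 0.03 cross mm [-22.8  -1.7   6.3  27.7] slot c 2.3 [ 61 119 243 252 247  92 140 252 252 224 123]
scene0 0.06 cross mm [-23.   -2.2   5.8  27.3] slot c 1.77 [ 61 125 247 252 241  82 158 253 251 217 120]
scene0 0.09 cross mm [-22.7  -1.8   6.4  27.8] slot c 2.34 [ 60 116 243 252 248  90 135 252 252 225 124]
scene0 0.12 cross mm [-22.9  -2.1   5.9  27.4] slot c 1.84 [ 62 121 246 252 242  81 155 253 252 221 121]
top0 -0.135 cross mm [-26.1  23.6] slot c 5.24 [ 80 197 247 248 249 250 247 247 243 139  46]
top0 -0.1025 cross mm [-12.2   9.7  26.9] slot c -0.83 [ 90 149 108  79  20  14  36 100 119 135  62]
top0 -0.06 cross mm [-26.8  -4.8   2.7  23.8] slot c -1.05 [ 93 214 252 251 190  80 228 253 250 145  61]
top0 -0.03 cross mm [-26.8  -4.7   2.7  23.7] slot c -0.87 [ 94 215 252 252 194  77 229 253 249 142  59]
top0 0 cross mm [-26.9  -4.7   2.9  23.6] slot c -0.82 [ 95 211 252 253 188  79 231 253 248 141  60]
top0 0.03 cross mm [-27.   -4.9   2.8  23.5] slot c -1.08 [ 98 209 252 252 181  87 231 253 249 137  59]
top0 0.06 cross mm [-27.   -4.9   2.7  23.6] slot c -1.13 [ 95 214 253 251 185  85 228 253 249 140  62]
top0 0.09 cross mm [-26.8  -4.8   2.6  23.7] slot c -1.0 [ 93 216 252 252 191  80 229 253 249 142  61]
top0 0.12 cross mm [-26.9  -4.8   2.7  23.5] slot c -0.93 [ 95 214 252 252 188  78 232 253 248 139  62]
```

Emit:
{"fn": "apply_moves", "kwargs": {
  "targets": [
    [[0.2,-0.18,0.15],[0,0.05,0.05],5],
    [[0.05,-0.04,0.2],[0,0,0],5],
    [[0,0,0],[0,0,0],5],
    [[0,0,0],[0,0,0],5]
  ]
}}

```text
time_s: 8.35
tcp_pos: [0.5415, -0.065, 0.1482]
eef_rot: [-179.8, 0.1, 6.2]
contact_force: [-0.2, -0.5, -2.3]
gripper_width: 0.0155
```

```bash
python3 -c "
from plan import *
plan([.5433,-.0624,.13],6.4)
"
```

```text
t 8.35 p [ 0.5415 -0.065   0.1482] rpy [-179.83    0.05    6.16] d [ 0.0018  0.0026 -0.0182] rv [-0.1592 -0.0712  0.2361] rows 1
[[0.05,-0.06,0.46],[-0.02,0.01,-0.03],W]
```

Emit:
{"fn": "apply_moves", "kwargs": {
  "targets": [
    [[0.04,-0.05,0.2],[-0.02,0.01,-0.03],5],
    [[0,0,0.2],[0,0,0],5],
    [[0,0,0.05],[0,0,0],5],
    [[0,0,0],[0,0,0],5],
    [[0,0,0],[0,0,0],5]
  ]
}}

```text
time_s: 8.85
tcp_pos: [0.5425, -0.0631, 0.1283]
eef_rot: [180.0, 0.0, 6.4]
contact_force: [0.0, 0.2, -1.9]
gripper_width: 0.0157
```

```bash
python3 -c "
from ov import *
plan([.5433,-.0624,.115],6.4)
c=cap('scene','s7')
s=r.get_state(); p=np.array(s['tcp_pos']); q=R.from_euler('xyz',s['eef_rot'],degrees=True)
ov(c,p,q,'ov7',250,140,330,205,10,dx=0)
crop(c,250,140,330,205,10,'s7c')
"
```

```text
t 8.85 p [ 0.5425 -0.0631  0.1283] rpy [179.99   0.02   6.4 ] d [ 0.0008  0.0007 -0.0133] rv [ 0.0163 -0.0147 -0.0012] rows 1
[[0.02,-0.02,0.33],[0.00,0.00,0.00],W]
```

View pics/ov7.png

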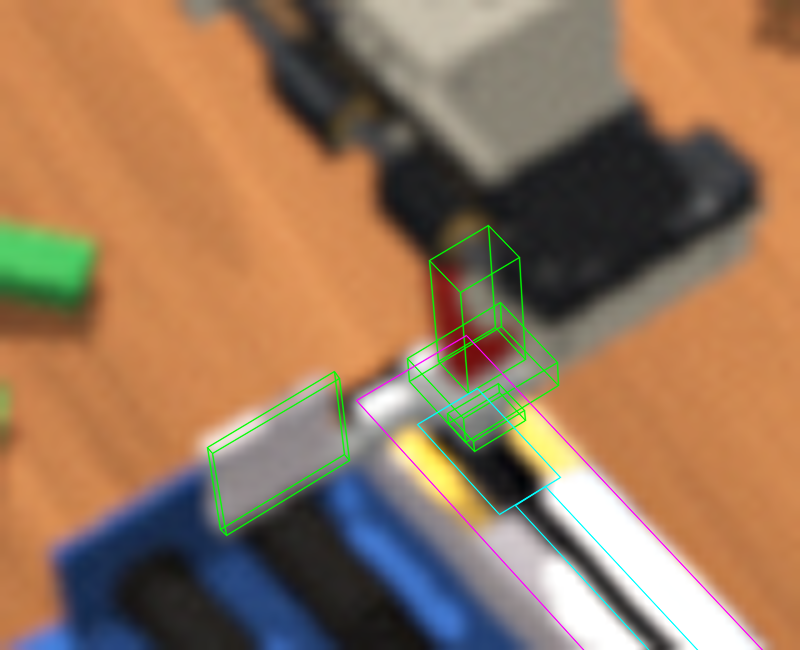

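View pics/s7c.png

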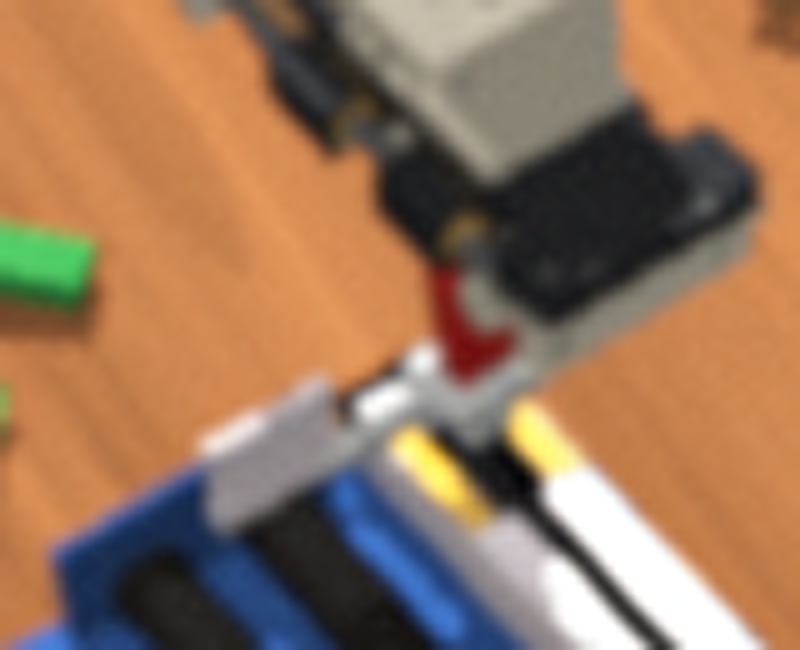

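Emit:
{"fn": "apply_moves", "kwargs": {
  "targets": [
    [[0.03,-0.02,0.1],[0,0,0],5],
    [[0,0,0.1],[0,0,0],5],
    [[0,0,0],[0,0,0],5]
  ]
}}

```text
time_s: 9.2
tcp_pos: [0.5441, -0.0621, 0.1202]
eef_rot: [180.0, -0.1, 6.4]
contact_force: [-0.3, -0.2, -2.5]
gripper_width: 0.0155
```

```bash
python3 -c "
from plan import *
plan([.5437,-.0624,.115],6.4)
"
```

```text
t 9.2 p [ 0.5441 -0.0621  0.1202] rpy [179.99  -0.06   6.4 ] d [-0.0004 -0.0003 -0.0052] rv [-0.0016  0.0598  0.0009] rows 1
[[-0.01,0.01,0.13],[0.00,-0.01,-0.00],W]
```

Emit:
{"fn": "apply_moves", "kwargs": {
  "targets": [
    [[-0.01,0,0.05],[0,0,0],5],
    [[0,0,0.05],[0,0,0],5],
    [[0,0,0.05],[0,0,0],5],
    [[0,0,0],[0,0,0],5]
  ]
}}

```text
time_s: 9.6
tcp_pos: [0.5437, -0.0621, 0.1137]
eef_rot: [180.0, -0.1, 6.4]
contact_force: [0.2, -0.3, -3.0]
gripper_width: 0.0156
```

Emit:
{"fn": "apply_moves", "kwargs": {
  "targets": [
    [[0,0,0.05],[0,0,0],5],
    [[0,0,0.05],[0,0,0],5],
    [[0,0,0],[0,0,0],5]
  ]
}}

```text
time_s: 9.9
tcp_pos: [0.5438, -0.0621, 0.1094]
eef_rot: [180.0, -0.1, 6.4]
contact_force: [-0.5, -0.1, -2.5]
gripper_width: 0.0158
```

Emit:
{"fn": "apply_moves", "kwargs": {
  "targets": [
    [[0,0,0.05],[0,0,0],5],
    [[0,0,0.05],[0,0,0],5],
    [[0,0,0],[0,0,0],5]
  ]
}}

```text
time_s: 10.2
tcp_pos: [0.5438, -0.0621, 0.1051]
eef_rot: [180.0, -0.1, 6.4]
contact_force: [0.0, 0.2, -2.8]
gripper_width: 0.0153
```

Emit:
{"fn": "apply_moves", "kwargs": {
  "targets": [
    [[0,0,0.05],[0,0,0],5],
    [[0,0,0.04],[0,0,0],5],
    [[0,0,0],[0,0,0],5]
  ]
}}

```text
time_s: 10.5
tcp_pos: [0.5439, -0.0621, 0.1012]
eef_rot: [180.0, -0.1, 6.4]
contact_force: [0.3, -0.9, -2.6]
gripper_width: 0.0158
```

Emit:
{"fn": "apply_moves", "kwargs": {
  "targets": [
    [[0,0,0.03],[0,0,0],5],
    [[0,0,0],[0,0,0],5]
  ]
}}

```text
time_s: 10.7
tcp_pos: [0.5449, -0.0622, 0.1011]
eef_rot: [180.0, -0.2, 6.4]
contact_force: [0.5, 1.0, -2.9]
gripper_width: 0.0158
```

Emit:
{"fn": "apply_moves", "kwargs": {
  "targets": [
    [[0,0,0.03],[0,0,0],5],
    [[0,0,0],[0,0,0],5]
  ]
}}

```text
time_s: 10.9
tcp_pos: [0.5454, -0.0622, 0.1009]
eef_rot: [179.9, -0.3, 6.5]
contact_force: [-0.8, 0.3, -2.3]
gripper_width: 0.0155
```

```bash
python3 -c "
from ov import *
c=cap('scene','s8')
st()
crop(c,240,150,320,215,10,'s8c')
"
```

```text
time_s 10.95
joints [ 14.013   14.6589 -24.4188   0.119  -50.6775  82.3798]
qd [-0.0786  0.0067  0.0555  0.0116  0.1375  0.0157]
joint_torque [ -0.0751 -44.8021  24.9783   5.9465   0.6983  -0.0014]
tcp_pos [ 0.5453 -0.0622  0.1008]
eef_rot [179.9409  -0.2549   6.4682]
contact_force [-1.5024  0.326   1.561 ]
moment [0.1051 0.6695 0.0224]
gripper_width 0.0154
```

View pics/s8c.png

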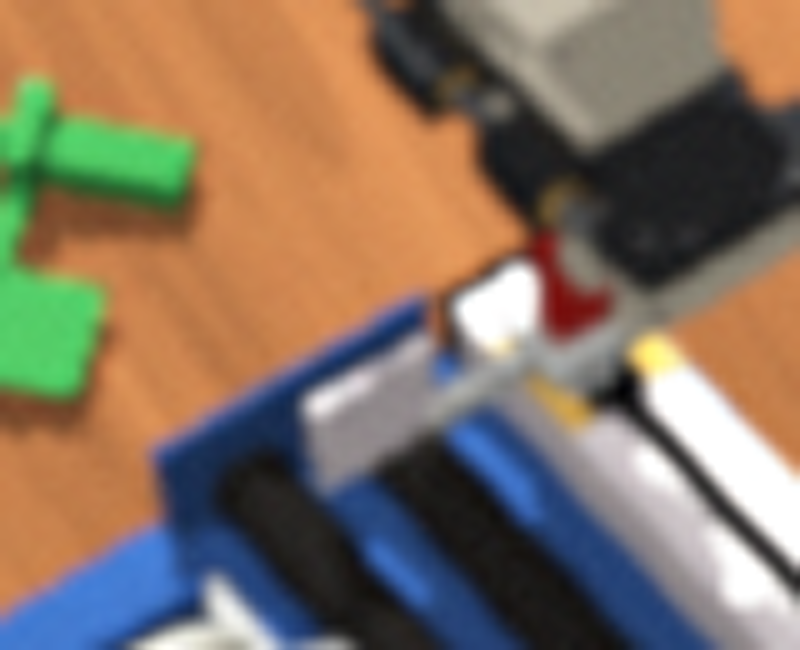

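```bash
cat > lf.py <<'E'
from plan import *
s=r.get_state(); p=np.array(s['tcp_pos']); Rl=R.from_euler('z',6.4,degrees=True)
d=Rl.inv().apply(p-np.array([.5315,.0395,0]))*1000
print('t',s['time_s'],'lab xyz mm',np.round(d,2),'rpy',np.round(s['eef_rot'],2),'F',np.round(Rl.inv().apply(s['contact_force']),1),'M',np.round(s['moment'],2))
E
python3 lf.py
```

```text
t 10.95 lab xyz mm [   2.41 -102.63  100.85] rpy [179.94  -0.25   6.47] F [-1.5  0.5  1.6] M [0.11 0.67 0.02]
```

Emit:
{"fn": "apply_moves", "kwargs": {
  "targets": [
    [[-0.02,0,-0.03],[0,-0.02,0],5],
    [[0,0,0],[0,0,0],5]
  ]
}}

```text
time_s: 11.15
tcp_pos: [0.5443, -0.0623, 0.1017]
eef_rot: [180.0, -0.1, 6.5]
contact_force: [-0.1, 0.0, -2.7]
gripper_width: 0.0154
```

```bash
python3 lf.py
```

```text
t 11.15 lab xyz mm [   1.35 -102.58  101.7 ] rpy [179.95  -0.06   6.45] F [-0.1  0.1 -2.7] M [-0.09 -0.   -0.04]
```

Emit:
{"fn": "apply_moves", "kwargs": {
  "targets": [
    [[-0.01,-0.08,0],[0,0,0],5],
    [[0,-0.08,0],[0,0,0],5],
    [[0,-0.08,0],[0,0,0],5],
    [[0,-0.08,0],[0,0,0],5],
    [[0,0,0],[0,0,0],5]
  ]
}}

```text
time_s: 11.65
tcp_pos: [0.5421, -0.0484, 0.101]
eef_rot: [180.0, -0.0, 6.4]
contact_force: [-0.2, -0.1, -2.1]
gripper_width: 0.0156
```

```bash
python3 lf.py
```

```text
t 11.65 lab xyz mm [  0.75 -88.5  101.02] rpy [179.96  -0.03   6.44] F [-0.2 -0.1 -2.1] M [-0.01  0.01  0.05]
```

Emit:
{"fn": "apply_moves", "kwargs": {
  "targets": [
    [[0,-0.05,-0.02],[0,0,0],5],
    [[0,-0.05,0],[0,0,0],5],
    [[0,-0.05,0],[0,0,0],5],
    [[0,-0.05,0],[0,0,0],5],
    [[0,0,0],[0,0,0],5]
  ]
}}

```text
time_s: 12.15
tcp_pos: [0.5412, -0.0396, 0.1019]
eef_rot: [180.0, -0.0, 6.5]
contact_force: [0.6, 0.5, -2.7]
gripper_width: 0.0155
```

```bash
python3 lf.py
```

```text
t 12.15 lab xyz mm [  0.79 -79.64 101.95] rpy [179.96  -0.03   6.46] F [ 0.6  0.5 -2.7] M [-0.06 -0.02  0.03]
```

Entered under the lips without any force. Continue towards the search zone.

Emit:
{"fn": "apply_moves", "kwargs": {
  "targets": [
    [[0,-0.1,0],[0,0,0],5],
    [[0,-0.1,0],[0,0,0],5],
    [[0,-0.1,0],[0,0,0],5],
    [[0,-0.1,0],[0,0,0],5],
    [[0,0,0],[0,0,0],5]
  ]
}}

```text
time_s: 12.65
tcp_pos: [0.5392, -0.0222, 0.1019]
eef_rot: [180.0, -0.0, 6.4]
contact_force: [-0.3, -0.7, -2.6]
gripper_width: 0.0153
```

```bash
python3 lf.py
```

```text
t 12.65 lab xyz mm [  0.79 -62.19 101.94] rpy [179.96  -0.04   6.45] F [-0.3 -0.7 -2.6] M [-0.07  0.03  0.02]
```

Emit:
{"fn": "apply_moves", "kwargs": {
  "targets": [
    [[0,-0.1,0],[0,0,0],5],
    [[0,-0.1,0],[0,0,0],5],
    [[0,-0.05,0.02],[0,0,0],5],
    [[0,0,0.02],[0,0,0],5]
  ]
}}

```text
time_s: 13.05
tcp_pos: [0.5385, -0.0112, 0.1008]
eef_rot: [180.0, -0.1, 6.5]
contact_force: [-2.2, 0.2, 5.1]
gripper_width: 0.0157
```

```bash
python3 lf.py
```

```text
t 13.05 lab xyz mm [  1.3  -51.17 100.84] rpy [179.95  -0.1    6.49] F [-2.2  0.4  5.1] M [0.06 0.64 0.03]
```

Emit:
{"fn": "apply_moves", "kwargs": {
  "targets": [
    [[-0.015,-0.04,0.015],[0,0,0],5],
    [[-0.01,-0.04,0.015],[0,0,0],5],
    [[-0.01,-0.04,0.015],[0,0,0],5],
    [[-0.01,-0.04,0.015],[0,0,0],5],
    [[-0.01,-0.04,0.015],[0,0,0],5]
  ]
}}

```text
time_s: 13.55
tcp_pos: [0.5377, -0.005, 0.1007]
eef_rot: [179.8, -0.4, 6.6]
contact_force: [0.0, -4.2, 5.8]
gripper_width: 0.0151
```

```bash
python3 lf.py
```

```text
t 13.55 lab xyz mm [  1.16 -44.93 100.69] rpy [179.75  -0.35   6.57] F [-0.5 -4.2  5.8] M [-1.82 -0.   -0.05]
```

Emit:
{"fn": "apply_moves", "kwargs": {
  "targets": [
    [[-0.01,-0.04,0.01],[0.02,-0.03,0.01],5],
    [[-0.01,-0.04,0.01],[0.01,-0.02,0.01],5],
    [[-0.01,-0.04,0.01],[0.01,-0.01,0],5],
    [[-0.01,-0.04,0.01],[0.01,-0.01,0],5],
    [[-0.01,-0.04,0.01],[0.01,-0.01,0],5]
  ]
}}

```text
time_s: 14.05
tcp_pos: [0.5369, 0.0024, 0.1006]
eef_rot: [-179.8, 0.1, 6.4]
contact_force: [1.8, -3.4, 5.7]
gripper_width: 0.0152
```

```bash
python3 lf.py
```

```text
t 14.05 lab xyz mm [  1.22 -37.49 100.57] rpy [-179.83    0.08    6.45] F [ 1.4 -3.6  5.7] M [-1.91 -0.21  0.02]
```

Emit:
{"fn": "apply_moves", "kwargs": {
  "targets": [
    [[-0.015,-0.04,0.01],[-0.01,0,0],5],
    [[-0.01,-0.04,0.01],[0,-0.01,0],5],
    [[-0.01,-0.04,0.01],[0,-0.01,0],5],
    [[-0.01,-0.04,0.01],[0,-0.01,0],5],
    [[-0.01,-0.04,0.01],[0,-0.01,0],5]
  ]
}}

```text
time_s: 14.55
tcp_pos: [0.536, 0.0097, 0.1006]
eef_rot: [180.0, 0.2, 6.5]
contact_force: [0.6, -4.0, 6.1]
gripper_width: 0.0156
```

```bash
python3 lf.py
```

```text
t 14.55 lab xyz mm [  1.19 -30.12 100.55] rpy [179.99   0.19   6.48] F [ 0.1 -4.1  6.1] M [-1.79 -0.21 -0.02]
```

Emit:
{"fn": "apply_moves", "kwargs": {
  "targets": [
    [[-0.015,-0.04,0.01],[0,0,0],5],
    [[-0.01,-0.04,0.01],[0.01,0,0],5],
    [[-0.01,-0.04,0.01],[0,0,0],5],
    [[-0.01,-0.04,0.01],[0.01,0,0],5],
    [[-0.01,-0.04,0.01],[0,0,0],5]
  ]
}}

```text
time_s: 15.05
tcp_pos: [0.5351, 0.0172, 0.1005]
eef_rot: [-179.9, -0.0, 6.5]
contact_force: [0.5, -4.3, 5.3]
gripper_width: 0.0155
```

```bash
python3 lf.py
```

```text
t 15.05 lab xyz mm [  1.06 -22.58 100.47] rpy [-179.93   -0.01    6.53] F [ 0.  -4.4  5.3] M [-1.89 -0.21 -0.01]
```

Emit:
{"fn": "apply_moves", "kwargs": {
  "targets": [
    [[-0.015,-0.04,0.01],[0,0,0.01],5],
    [[-0.01,-0.04,0.01],[0,0,0],5],
    [[-0.01,-0.04,0.01],[0,0,0],5],
    [[-0.01,-0.04,0.01],[0,-0.01,0],5],
    [[-0.01,-0.04,0.01],[0,0,0],5]
  ]
}}

```text
time_s: 15.55
tcp_pos: [0.5311, 0.0254, 0.0973]
eef_rot: [-179.9, 0.2, 6.4]
contact_force: [1.4, -5.8, 1.0]
gripper_width: 0.0156
```

```bash
python3 lf.py
```

```text
t 15.55 lab xyz mm [ -1.95 -13.96  97.33] rpy [-179.91    0.17    6.39] F [ 0.8 -6.   1. ] M [-2.47 -0.78  0.02]
```

Emit:
{"fn": "apply_moves", "kwargs": {
  "targets": [
    [[0.03,0.02,0.03],[0,0,0],5],
    [[0.02,0.01,0.04],[0,0,0],5],
    [[0,0,0.04],[0,0,0],5]
  ]
}}

```text
time_s: 15.85
tcp_pos: [0.5328, 0.0242, 0.0938]
eef_rot: [-180.0, 0.3, 6.5]
contact_force: [-11.6, -0.2, 32.7]
gripper_width: 0.0153
```

```bash
python3 lf.py
```

```text
t 15.85 lab xyz mm [ -0.4  -15.38  93.84] rpy [-179.97    0.26    6.45] F [-11.6   1.1  32.7] M [-0.07  4.33  0.01]
```

Emit:
{"fn": "apply_moves", "kwargs": {
  "targets": [
    [[0,0,-0.03],[0,-0.03,0],5],
    [[0,0,0],[0,0,0],5]
  ]
}}

```text
time_s: 16.05
tcp_pos: [0.5327, 0.0245, 0.0952]
eef_rot: [-179.9, 0.5, 6.4]
contact_force: [-0.2, -1.3, -1.7]
gripper_width: 0.0158
```

```bash
python3 lf.py; python3 -c "
from ov import *
c=cap('scene','s9')
s=r.get_state(); p=np.array(s['tcp_pos']); q=R.from_euler('xyz',s['eef_rot'],degrees=True)
crop(c,250,150,350,230,8,'s9c')
ov(c,p,q,'ov9',250,150,350,230,8)
"
```

```text
t 16.05 lab xyz mm [ -0.46 -15.04  95.23] rpy [-179.92    0.5     6.44] F [-0.4 -1.3 -1.7] M [-0.87 -0.11 -0.  ]
```

View pics/s9c.png

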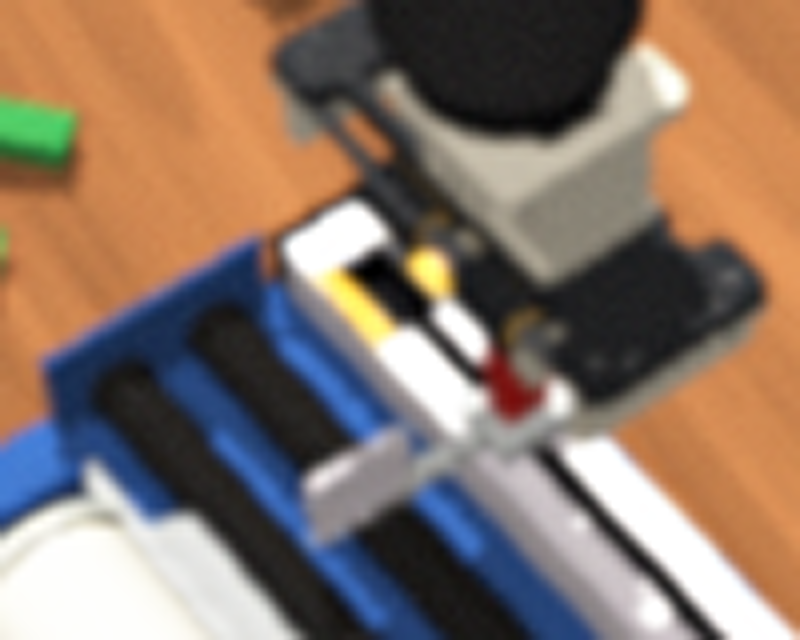

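View pics/ov9.png

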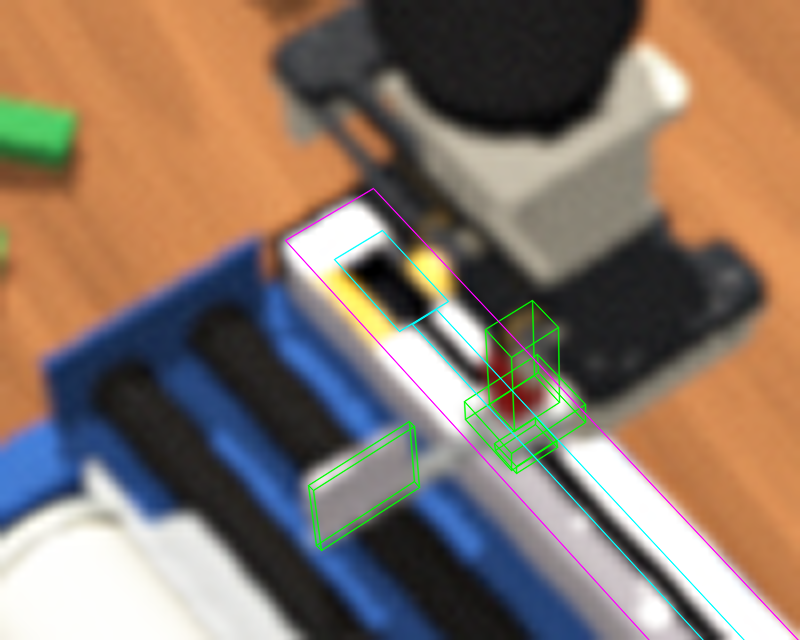

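Emit:
{"fn": "apply_moves", "kwargs": {
  "targets": [
    [[0.01,0,0.01],[0,0.05,0],5],
    [[0,0,0.01],[0,0,0],5],
    [[0,0,0],[0,0,0],5]
  ]
}}

```text
time_s: 16.4
tcp_pos: [0.5328, 0.0243, 0.0939]
eef_rot: [-179.9, 0.1, 6.4]
contact_force: [-1.7, -1.4, 0.5]
gripper_width: 0.0157
```

```bash
python3 lf.py
```

```text
t 16.4 lab xyz mm [ -0.44 -15.23  93.93] rpy [-179.94    0.11    6.42] F [-1.9 -1.2  0.5] M [-0.64  0.26 -0.02]
```

Emit:
{"fn": "apply_moves", "kwargs": {
  "targets": [
    [[0,0,0],[0,0,0],5],
    [[0,0,0],[0,0,0],5],
    [[0,0,0],[0,0,0],5]
  ],
  "squeeze": 4
}}

```text
time_s: 16.7
tcp_pos: [0.5328, 0.0245, 0.0939]
eef_rot: [-179.9, 0.1, 6.4]
contact_force: [-1.6, -1.8, 0.6]
gripper_width: 0.016
```

Emit:
{"fn": "apply_moves", "kwargs": {
  "targets": [
    [[0,0,0],[0,0,0],18],
    [[0,0,0],[0,0,0],22],
    [[0,0,0],[0,0,0],30],
    [[0,0,0],[0,0,0],36],
    [[0,0,0],[0,0,0],36]
  ]
}}

```text
time_s: 17.2
tcp_pos: [0.5337, 0.0254, 0.0939]
eef_rot: [-179.9, -0.0, 6.4]
contact_force: [0.7, 0.9, -0.6]
gripper_width: 0.035
```

```bash
python3 lf.py;python3 -c "
from ov import *
c=cap('scene','s10')
crop(c,250,150,350,230,8,'s10c')
"
```

```text
t 17.2 lab xyz mm [  0.61 -14.26  93.89] rpy [-179.86   -0.02    6.43] F [ 0.8  0.8 -0.6] M [-0.06  0.04  0.01]
```

View pics/s10c.png

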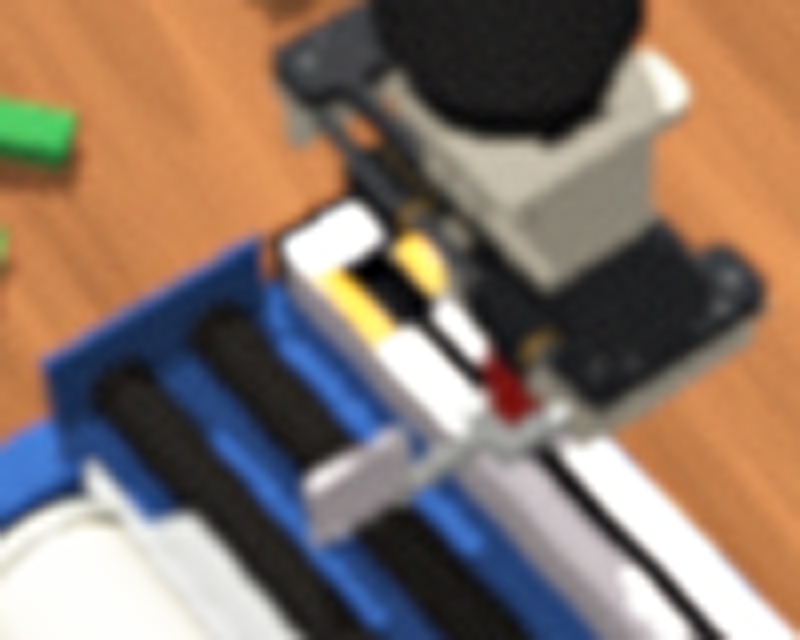

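Emit:
{"fn": "apply_moves", "kwargs": {
  "targets": [
    [[0,0,0],[0,0,0],50],
    [[0,0,0],[0,0,0],50],
    [[0,0,-0.2],[0,0,0],50],
    [[0,0,-0.4],[0,0,0],50],
    [[0,0,-0.5],[0,0,0],50]
  ]
}}

```text
time_s: 17.75
tcp_pos: [0.5318, 0.0246, 0.1373]
eef_rot: [-179.9, 0.3, 6.4]
contact_force: [0.4, 0.1, -0.6]
gripper_width: 0.05
```

Emit:
{"fn": "apply_moves", "kwargs": {
  "targets": [
    [[0,0,-0.8],[0,0,0],50],
    [[0,0,-0.8],[0,0,0],50],
    [[0,0,-0.8],[0,0,0],50],
    [[0,0,-0.8],[0,0,0],50],
    [[0,0,-0.5],[0,0,0],50]
  ]
}}

```text
time_s: 18.25
tcp_pos: [0.5315, 0.0238, 0.2943]
eef_rot: [-180.0, 0.3, 6.4]
contact_force: [0.0, -0.1, -0.1]
gripper_width: 0.0498
```

Emit:
{"fn": "apply_moves", "kwargs": {
  "targets": [
    [[-0.8,0,0],[0,0,0],50],
    [[-0.8,0,0],[0,0,0],50],
    [[-0.5,0,0],[0,0,0],50],
    [[0,0,0],[0,0,0],50]
  ]
}}

```text
time_s: 18.65
tcp_pos: [0.4471, 0.0139, 0.3008]
eef_rot: [-179.9, -0.2, 6.4]
contact_force: [0.6, -0.8, 0.0]
gripper_width: 0.05
```

```bash
python3 lf.py;python3 -c "
from ov import *
c=cap('scene','s11')
q=R.from_euler('xyz',[180,0,6.4],degrees=True); Rl=R.from_euler('z',6.4,degrees=True)
# scene-camera rail offset +2mm in x
mid=np.array([.5315,.0395,.051])+Rl.apply([.002,0,0])
pos=mid+Rl.apply([0,-.0152,.043])
crop(c,270,160,350,230,10,'s11c')
ov(c,pos,q,'ov11',270,160,350,230,10,mid=mid)
c=cap('top','t11')
"
```

```text
t 18.65 lab xyz mm [-86.68 -16.   300.84] rpy [-179.85   -0.24    6.38] F [ 0.5 -0.8  0. ] M [-0.04 -0.14  0.03]
```

View pics/s11c.png

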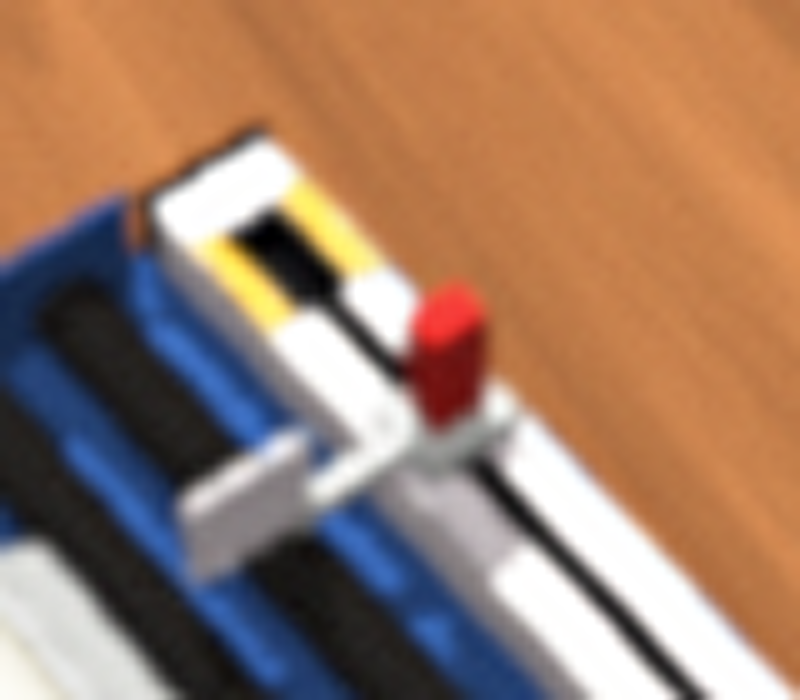

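View pics/ov11.png

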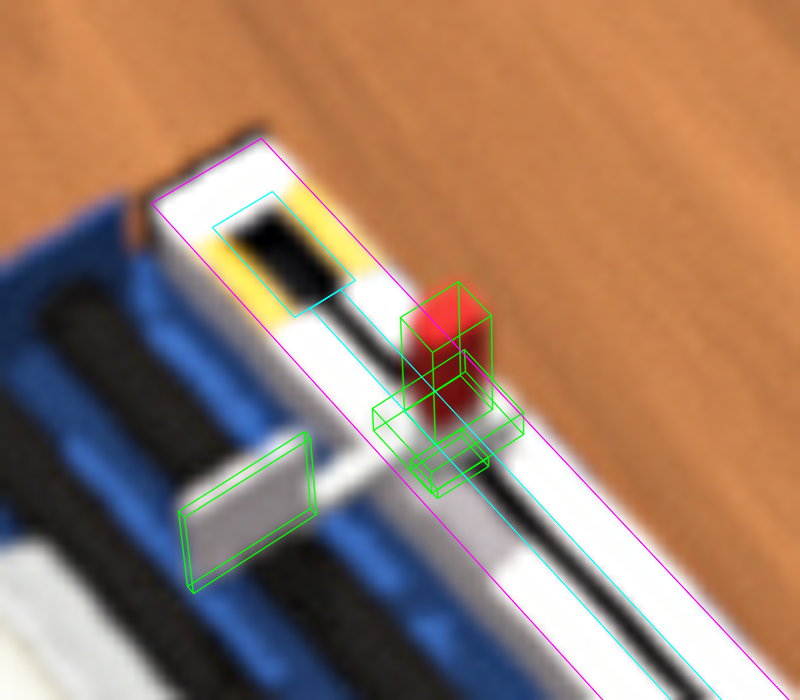

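View pics/s11.png

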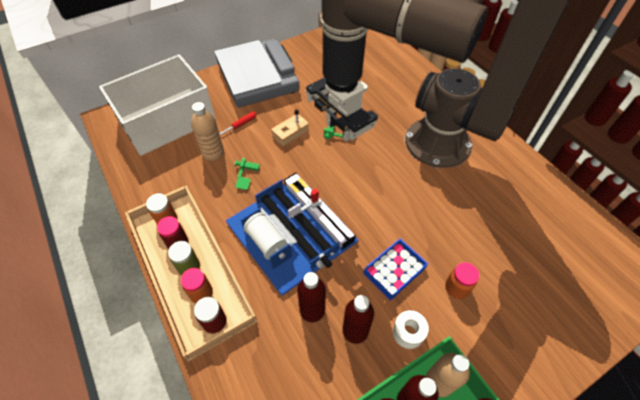

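View pics/t11.png

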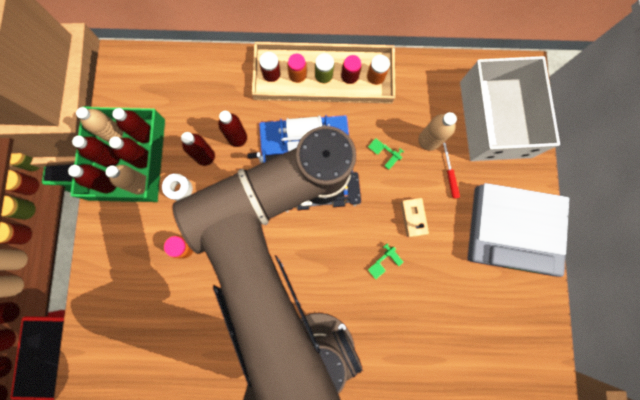

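```bash
python3 -c "
from h import *
a=load('scene0')['img'].astype(int);b=load('s11')['img'].astype(int)
m=(abs(a-b).max(2)>60).astype('uint8')
n,l,s,ce=cv2.connectedComponentsWithStats(m)
for i in range(1,n):
  if s[i,4]>6: print(s[i])
print(r.close_job())
"
```

```text
[ 306    0  102  139 5706]
[402   0  10  11  70]
[426   0  40  16 401]
[479   0   4   4  14]
[601   0  15  19 117]
[613   0  22  28 223]
[515   2  10  10  65]
[479   6   7  10  20]
[396  11   9  24 132]
[320  15   4   9  19]
[411  16   8   8  30]
[419  25  48  38 702]
[469  64  19  24 213]
[419  72  20  20 190]
[415 107  18  21 125]
[463 111  43  30 818]
[261 116  30  24 264]
[ 468  144  172  256 9747]
[267 149  13  14  81]
[288 150   4   5  15]
[421 165   3   3   9]
[427 183  23  22 178]
[609 185  30  53 318]
[309 189  13  28 204]
[ 460  192  120  208 8207]
[638 197   2   5   8]
[614 201   4   6  13]
[288 203  19  15 157]
[606 211   2   4   8]
[632 218   8   9  38]
[316 226   4   5   8]
[342 239   5   4  11]
[533 246   4   4   7]
[ 335  262  107  119 2265]
[546 263   8  14  36]
[539 269  10   8  50]
[569 282  19  17  70]
[558 290   3   5   7]
[585 290   4   3  10]
[395 326   5   9  13]
[437 353  22  13 158]
[459 393   6   7  14]
the job is handed in; nothing more can be done
None
```

The red-handled stop is in the hidden index groove, about 15 mm before the rail's middle. It has been released, the arm is clear, and the job is handed in at about 19 s.

- **Slide:** I lifted it straight out of its block and lowered the foot into the yellow gate until it touched the floor. I then slid it gently along the rail with side forces of about 4–6 N. It dropped about 7 mm into the groove.
- **Force:** As it reached the groove bottom I briefly pressed down about 33 N on the wrist sensor, which is below the limit. I eased off and set it down again at about 3 N before letting go.
- **Flush and square:** Before release the gripper height was 93.9 mm, against 94 mm expected for a flush shoulder, with tilt about 0.1° and yaw matching the rail. After release, the scene camera showed the stop upright with the paddle over the rollers. It matched the flush model to about a pixel.
- **Bystanders:** In the last pictures the spindle, bottles, jar, label roll, screwdriver and green look-alikes look unmoved. The before/after image difference was not conclusive: it includes a large changed patch by the right-hand bottle, which I put down to the arm's shadow but did not check further.
- **Disagreement:** The two cameras disagreed by about 3 mm on positions across the rail. I worked from the stop and the rail as seen in the same camera, and the foot went in without resistance.

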